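# Draw the cupboard front home with its cam lock

## Robot

A 6-joint arm with a two-finger parallel gripper is mounted at the origin on the work surface. World frame = base frame: x ahead of the robot, y to its left, z up, the work surface at z = 0. Lengths are in mm, angles in rad, forces in N, time in s.
With the tool pointing down it reaches from about 250 to 775 mm from the base axis. Payload 4 kg.
Tool frame: the origin (TCP) lies midway between the tips of the shut fingers; the grasp point (between the pads) lies 19 mm behind it (manip.hold_point_z is the distance from the TCP to the grasp point, in mm); z points along the fingers, y is the line along which they close (so a half turn about z gives the same grasp; the last joint's range is limited). The gripper opens to 85 mm and grips with 20 to 120 N. Pads are 22 mm wide; open, the fingers measure 114 mm over their backs; the gripper's body (76 mm by 85 mm) begins 54 mm behind the grasp point. The pads swing forward as they close: fully open they stand 13 mm farther back than shut.
Start: joints at [1.096, 0.087, 1.371, -0, 1.684, -0.103], TCP at [199.821, 512.435, 231.341] pointing down, gripper open.
Joint ranges: [-3.1, 3.1], [-0.76, 2.03], [0.27, 2.55], [-1.08, 4.22], [0.17, 2.65], [-2.57, 2.57]. Speed limits (rad/s): [2.79, 2.79, 3.14, 3.14, 3.14, 3.14].

## Interface

Orientations are given as a 3x3 rotation matrix whose columns are the frame's x, y, z axes.
In Python, from cell import manip, camera, camera_info, job, regions_of, mark_of gives the robot as it stands. The module is installed in compiled form; this text tells all that it offers.
- The arm moves only by the shell command python3 -m jog 'ROWS' [FORCE]. ROWS is text: rows parted by semicolons, each of 7 numbers parted by spaces: the shift along the tool's x, y, z in mm, then the turn, a rotation vector about the tool's x, y, z in degrees, then the closure in counts, from 0 (fully open) to 255 (shut). A call has 1 to 12 rows; each row is the pose to reach, as a shift and turn from the pose commanded when the call began, along the tool's axes at that moment; what a row does not reach only later rows make up. A row lasts 1/8 s, in which the tool goes at most 62.5 mm and 10.7 degrees, less where a joint would pass 70% of its speed; a pose out of reach is approached as far as the arm can. A call with a gripper value outside its range is refused whole. The fingers move at their own pace and stop on an object; FORCE is the grip in N (left out, the last holds). Time passes only in rows, so rows that repeat a pose let the fingers close. It gives the time, the measured TCP pose, the force, the opening and the grip force at its end, in the units of the state.
- manip.observe(): the state, without advancing time (a new reading comes with each control period).
- camera(name): name is "scene" or "top"; returns the picture (420x560x3 uint8, blue, green, red); there is no depth.
- camera_info(name): a dict with "camera_matrix" (3x3 intrinsics, pixels), "k1" (the pictures are not rectified: a ray, as slopes to the right and down, at radius r is drawn at 1 + k1 r^2 times it, then the intrinsics apply), "pose" (4x4, takes a point from camera to world coordinates). Camera axes: x right, y down, z forward; pixel columns grow to the right and rows downward; lengths in mm; the calibration is good to about 2 mm. A picture is of the moment at which its call begins. camera_info takes no time and is no camera call.
- job.sign_off(): hands the job in; it is judged then, once.
Trained networks look in the newest picture that a camera, given by its name, has taken for a name from the list of things; names that differ only in an ending like _2 or _b are one class to them, and where a whole thing is asked for, a point or a joint stands for the part that bears it (a point fixed in the world has none). Each returns a list of dicts, best first, with "score" (0 to 1); they miss things now and then, are a little off and sometimes report something else, mostly with a low value. They report only what shows in the picture. A call takes as long as a camera call. They do not tell look-alikes from the thing itself.
- regions_of(camera, query): "region" (420x560 bool, what is visible of it) and "bbox" ([left, top, right, bottom] in pixels, round what is visible of it).
- mark_of(camera, query): "at" ([column, row] in pixels: a listed point, or the origin of a listed thing).
The state is a dict: "time": time; "qpos": joint angles; "joint_vel": joint speeds; "joint_torque": joint torques, N m; "ee_pos": TCP position; "eef_rot": TCP orientation; "ft_force": force on the tool from outside, world axes, zero at the start; "wrist_torque": the same for the moment, N m; "gripper_width": finger opening in mm; "grasp_force": force on a finger pad.
Only numpy, scipy, OpenCV 4.12 (cv2) and the standard library are available. Lean on these libraries where they do the work, as an engineer would, in place of code of your own. Each camera call takes 0.05 s, during which the arm holds its last target. There are 200 camera calls.

## Task

The front panel of the small white counter-top cupboard stands open on its runners. Push it in until it rests against the rubber seal, so that the bolt head is inside the cam; then, with the screwdriver from the wooden block, turn the slotted cam disc clockwise until the panel is drawn flush and feels firm, without forcing it or bearing hard on it. Put the screwdriver back upright in its own hole, fully down, and leave everything else where it is.

Things in the scene. Friction and masses are not known exactly. Their poses are not given: they have to be found in the camera images.
- cupboard: Fixed white cupboard, 180 (x) x 200 (y) x 90 mm high; origin at the centre of its underside, z up. Its open front faces its own -x, front edge at x = -90. The cam disc is let flush into its top inside a thin alloy ring, 52 mm across and 1.5 mm proud, axis within 2 mm of x = -56, y = 0. The panel slides along the cupboard's x axis. A cup stands on the rear of the top.
- panel (a joint): Gap of the front panel in m: 0 = home, up to 0.040 as it stands away towards the cupboard's -x; 0.022 to 0.035 at the start. Slides with about 2 N of friction. Below 0.0022 it presses a springy rubber seal (4 N at 0.0022, 6 N at 0), which pushes it back out to 0.0022 when let go. The cam can catch the bolt head only if the gap is under about 0.0025.
- panel_face (a point): Point on the panel's outer face (towards the cupboard's -x), on its middle, 60 mm above the counter; axes as the cupboard's. Pushing here along +x closes the gap. The panel is 16 mm thick, 200 wide, its top 90 mm above the counter. A steel bolt with a 6 mm ball head stands out 28 mm from its inner face, 15 mm below the top, and points at the cam.
- cam_disc: Steel cam disc, 36 mm across, in the cupboard's top; origin on its axis level with the disc's face and the cupboard's top (90 mm above the counter); z up. A straight slot, 4.2 mm wide and 7 mm deep, runs right across it along its own x axis. The blade has about 0.1 rad of play in it each way.
- cam (a joint): Cam angle in rad, growing CLOCKWISE seen from above; 0 to 0.06 at the start (slot pointing at the bolt), end stop 1.75. Catches the bolt at about 0.5, then draws some 4 mm per rad. The panel comes home at 0.8 to 1.5, differently each time: feel for it. Torque: about 0.06 Nm free, 0.1 to 0.2 drawing, then rising; stop at about 0.25 (0.34 is forcing it). It stays where it is left.
- screwdriver: Slotted screwdriver, 143 mm long, 180 g, standing in the block; origin at the middle of the blade's tip, z up along the tool. Blade 2.7 mm thick (along its x), 18 wide (along y), 14 long; round shank 8 mm; 20 mm collar from z = 52 to 72; black square handle 30 x 30 mm from z = 72 to 142, flats across its x and y axes.
- block: Fixed wooden tool block, 170 (x) x 66 (y) x 80 mm high, origin at the centre of its underside. Two 23 mm round holes, right through, at x = -45 (screwdriver) and x = +45 (honing steel), y = 0. The screwdriver hangs in its hole with the underside of its handle on the block's top, so its tip is then 8 mm above the counter.
- block_hole0 (a point): Centre of the mouth of the screwdriver's hole, level with the block's top (80 mm above the counter).
- honing_steel: Honing steel with a round wooden handle in the block's other hole; leave it.
- cup_on_top: White cup, 60 mm wide, 65 high, on the rear of the cupboard; leave it.
- cup: White cup, 68 mm wide, 75 high, on the counter; leave it.
- jam_jar: Jam jar, 70 mm wide, 100 high; leave it.
- bowl: Steel bowl, 130 mm wide, 55 high; leave it.
- plate: White plate, 150 mm wide; leave it.
- spoon: Spoon lying on the counter; leave it.
Not all that is in view belongs to the job. What is shaped like the screwdriver but purple is not meant.

How it is judged (in metres and radians):
On the way, in this order (a step that is already met when the one before it is completed fails the run):
1. the panel is pushed in until the bolt head is inside the cam (gap under 3 mm) (value of joint panel below 0.003 m), for 0.2 s.
2. the cam, turned by the screwdriver, has caught the bolt (past 0.6 rad) (value of joint cam above 0.6 rad and value of joint panel below 0.003 m and contact force between screwdriver and cam_disc above 0.5 N), for 0.05 s.
3. the panel is drawn home (gap under 0.4 mm) and the screwdriver is out of the slot (value of joint panel below 0.0004 m and value of joint cam above 0.75 rad and height (world z) of screwdriver above 0.09 m), for 0.1 s.
At the end, for the whole second after the job is handed in: The panel is held home by the cam (gap under 0.4 mm, cam past 0.75 rad); the screwdriver stands at rest in its own hole, within 6 mm of the hole's centre, upright within 0.12 rad, its tip under 12 mm above the counter (value of joint panel below 0.0004 m and value of joint cam above 0.75 rad and horizontal distance between screwdriver and block_hole0 below 0.006 m and z of screwdriver in the frame of block below 0.012 m and angle between screwdriver's own z axis and vertical below 0.12 rad and linear speed of screwdriver below 0.02 m/s); the robot touches nothing.
It fails at once if the screwdriver bears on the cam, pressing or twisting, with more than 60 N (contact force between screwdriver and cam_disc above 60 N).
It fails at once if the gripper itself touches the cam disc (contact force between the fingers and cam_disc above 1 N).
It fails at once if a bystander is moved more than 30 mm (distance of any of honing_steel, cup_on_top, cup, jam_jar, bowl, plate, spoon from where it was at the start of the episode above 0.03 m).
It also fails if it takes over 72 s, if anything falls off the work surface, if the arm or the gripper's body presses on something with over 40 N, if the wrist force passes 120 N, or if a joint passes its speed limit or range.

## Working session

There is one attempt and no reset: what is moved stays moved. The work goes in short steps, Python scripts to look and compute and a shell command to move; the robot and the scene stay as the last step left them, time stands still between calls to the robot, and variables do not carry over. Pictures are saved under pics/ and viewed, at most 10 in all, crops included, and the job is handed in when it is done.

```bash
mkdir -p pics; cat > h.py <<'E'
import numpy as np, cv2
from cell import manip, camera, camera_info, job, regions_of, mark_of
def ray(cam,px):
    i=camera_info(cam);K=np.array(i["camera_matrix"]);P=np.array(i["pose"])
    d=(np.array(px,float)-[K[0,2],K[1,2]])/[K[0,0],K[1,1]]
    u=d.copy()
    for _ in range(20): u=d/(1+i["k1"]*(u@u))
    return P[:3,3],P[:3,:3]@np.array([u[0],u[1],1])
def at_z(cam,px,z):
    o,d=ray(cam,px);return o+d*(z-o[2])/d[2]
def proj(cam,p):
    i=camera_info(cam);K=np.array(i["camera_matrix"]);P=np.array(i["pose"])
    c=P[:3,:3].T@(np.array(p,float)-P[:3,3]);u=c[:2]/c[2];u=u*(1+i["k1"]*(u@u))
    return K[:2,:2]@u+K[:2,2]
def tool(p):  # world point -> shift along tool axes
    s=manip.observe();return np.array(s["eef_rot"]).T@(np.array(p)-np.array(s["ee_pos"]))
E
python3 - <<'E'
from h import *
np.set_printoptions(precision=1,suppress=True)
for c in ("scene","top"):
    cv2.imwrite(f"pics/{c}0.png",camera(c))
    i=camera_info(c);print(c,np.array(i["pose"]).tolist(),i["camera_matrix"],i["k1"])
    for q,z in (("cupboard",0),("panel_face",60),("cam_disc",90),("screwdriver",8),("block",0),("block_hole0",80),("honing_steel",80),("bowl",0),("jam_jar",0),("cup",0)):
        for r in mark_of(c,q)[:3]: print(c,q,round(r["score"],2),np.array(r["at"]),at_z(c,r["at"],z))
print(manip.observe())
E
```

```text
scene [[-0.1432119393552726, 0.8303313964529475, -0.5385537229382039, 1217.0828123827237], [0.9896788429068226, 0.12296079464532304, -0.07359640536604554, 67.47208793472997], [0.005111587690172858, -0.5435351093026916, -0.8393708695365815, 1139.1725923468541], [0.0, 0.0, 0.0, 1.0]] [[456.7   0.  277.8]
 [  0.  456.7 209.5]
 [  0.    0.    1. ]] 0.01670304993811235
scene cupboard 0.94 [335.  259.9] [627.7 148.4   0. ]
scene panel_face 0.61 [338.9 208.3] [495.3 142.8  60. ]
scene cam_disc 0.57 [339.  221.2] [556.8 143.9  90. ]
scene screwdriver 0.86 [191.7 183.3] [ 435.3 -306.     8. ]
scene screwdriver 0.85 [200.8 163. ] [ 353.9 -297.     8. ]
scene screwdriver 0.69 [166.4 157.7] [ 349.  -409.8    8. ]
scene block 0.75 [193.4 195.6] [ 473.9 -292.3    0. ]
scene block_hole0 0.67 [191.2 170.7] [ 440.9 -294.8   80. ]
scene honing_steel 0.71 [194.9 209.5] [ 570.9 -251.7   80. ]
scene bowl 0.69 [162.5 273.9] [ 738.2 -312.4    0. ]
scene jam_jar 0.75 [416.1 237.5] [522.5 372.3   0. ]
scene cup 0.7 [320.3 258.8] [630.3 107.7   0. ]
scene cup 0.65 [421.8 283.5] [664.  384.6   0. ]
top [[-0.02
[... 870 characters left out ...]
.78 [387.6 245.1] [ 432.  -305.1   80. ]
top honing_steel 0.54 [370.7 220.2] [ 506.6 -259.    80. ]
top bowl 0.96 [374.  149.4] [ 738.1 -297.5    0. ]
top jam_jar 0.95 [165.1 222. ] [524.  374.9   0. ]
top cup 0.88 [164.1 180.8] [656.4 378.1   0. ]
{'time': 1.1, 'qpos': array([ 1.1,  0.1,  1.4,  0. ,  1.7, -0.1]), 'joint_vel': array([ 0.,  0.,  0.,  0., -0., -0.]), 'joint_torque': array([  0. , -35.2, -31.3,  -0. ,   0. ,   0. ]), 'ee_pos': array([199.8, 512.4, 231.3]), 'eef_rot': array([[-0.9,  0.4,  0. ],
       [ 0.4,  0.9,  0. ],
       [ 0. ,  0. , -1. ]]), 'ft_force': array([0.1, 0. , 0.3]), 'wrist_torque': array([ 0., -0., -0.]), 'grasp_force': 0.0, 'gripper_width': 85.19756014972083}
```

View pics/scene0.png

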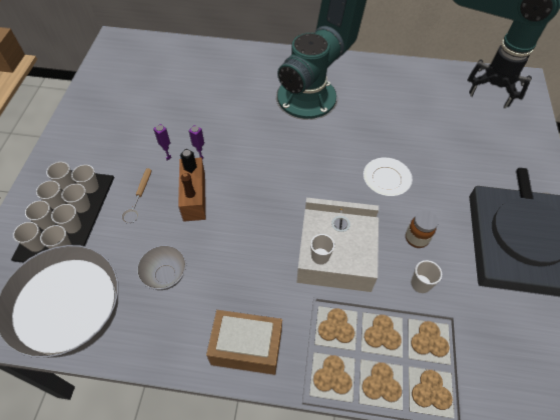

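View pics/top0.png

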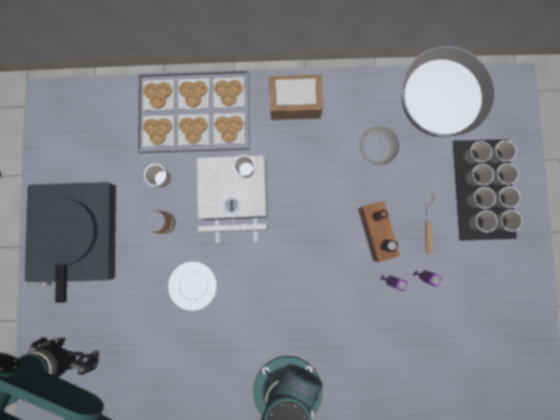

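The scene view shows the cupboard near (340,240) with its panel open towards the robot. The block is at (193,190), with the black-handled tool at (189,160) and the brown honing steel at (187,185). Candidates for the screwdriver are the black one at scene (189,160) / top (390,245), and purple ones at scene (163,140) and (197,138). The black one in the block fits the description. I'll confirm it in a crop.

```bash
python3 - <<'E'
from h import *
np.set_printoptions(precision=2,suppress=True)
a=camera("top");b=camera("scene")
c1=cv2.resize(a[195:295,350:450],(400,400),interpolation=cv2.INTER_CUBIC)
c2=cv2.resize(a[145:245,182:282],(400,400),interpolation=cv2.INTER_CUBIC)
cv2.imwrite("pics/crop1.png",np.hstack([c1,c2]))
c3=cv2.resize(b[125:225,150:250],(400,400),interpolation=cv2.INTER_CUBIC)
c4=cv2.resize(b[190:290,290:390],(400,400),interpolation=cv2.INTER_CUBIC)
cv2.imwrite("pics/crop2.png",np.hstack([c3,c4]))
for q,z in (("block",80),("cupboard",90),("panel",90),("screwdriver",150)):
    for r in regions_of("top",q)[:2]:
        m=r["region"].astype(np.uint8);cs=max(cv2.findContours(m,0,1)[0],key=cv2.contourArea)[:,0]
        w=np.array([at_z("top",p,z)[:2] for p in cs],np.float32)
        print(q,r["score"],r["bbox"],cv2.minAreaRect(w))
E
```

```text
cupboard 0.96 [194.4, 157.3, 267.5, 218.5] ((617.5140991210938, 147.63665771484375), (183.6281280517578, 205.36651611328125), 0.47636428475379944)
panel 0.61 [204.0, 223.3, 267.4, 230.4] ((496.67236328125, 146.48165893554688), (19.807497024536133, 199.76939392089844), 0.5895552635192871)
panel 0.5 [358.0, 199.3, 400.2, 261.1] ((474.20782470703125, -276.8016662597656), (169.6481170654297, 83.52862548828125), 13.066611289978027)
screwdriver 0.85 [389.7, 281.4, 433.6, 302.4] ((310.83758544921875, -348.54638671875), (132.45425415039062, 28.238805770874023), 64.37895202636719)
screwdriver 0.71 [379.8, 236.8, 396.6, 251.4] ((434.21771240234375, -288.73992919921875), (44.44894027709961, 30.209577560424805), 88.3026351928711)
```

View pics/crop1.png

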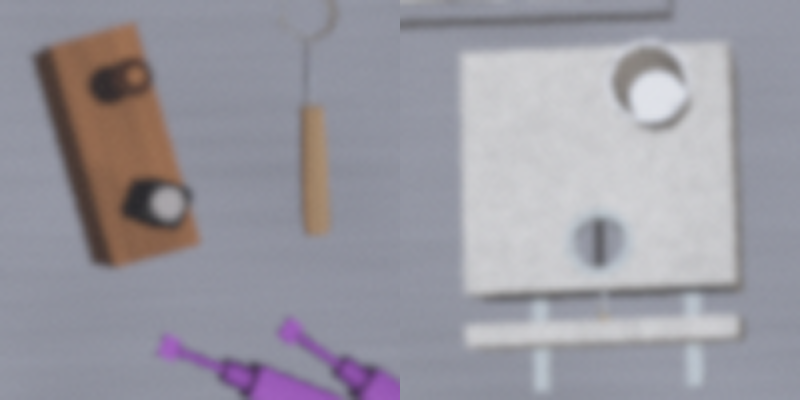

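View pics/crop2.png

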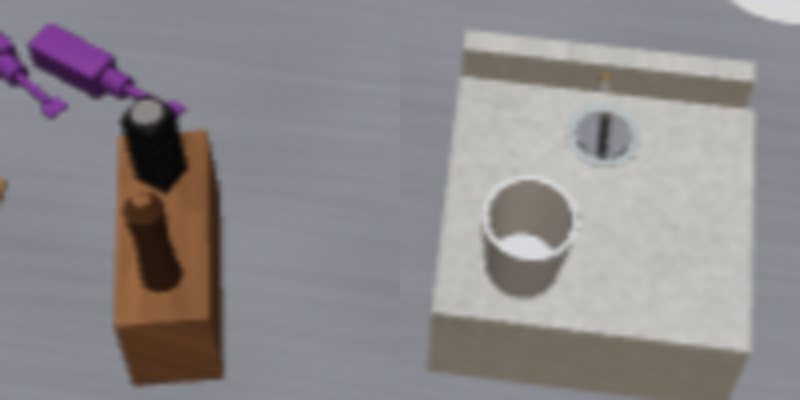

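The crops confirm the black square-handled driver in the block at top (390,245); the purple ones lie loose on the counter. The slot points at the bolt, and the cupboard is nearly square to world x. Next I work out the pushing pose and fit the handle's yaw.

```bash
cat >> h.py <<'E'
def yawrow(p,ydir_deg):  # shift (tool axes) and tool-z turn (deg) putting jaw line at world angle
    s=manip.observe();R=np.array(s["eef_rot"]);t=tool(p)
    cur=np.degrees(np.arctan2(R[1,1],R[0,1]));d=-(ydir_deg-cur);d=(d+90)%180-90
    return np.round(t,1),round(d,2),round(cur,2),np.round(np.degrees(s["qpos"]),1)
E
python3 - <<'E'
from h import *
from scipy.optimize import minimize, differential_evolution
print(yawrow([440,147,230],90),yawrow([440,147,52],90))
S={}
for c in("top","scene"):
    im=camera(c); 
    r=[r for r in regions_of(c,"screwdriver")]
    S[c]=None
    for q in r:
        m=q["region"];v=im[m].mean(0);
        if v.max()<110 and m.sum()>30: S[c]=m;print(c,q["score"],q["bbox"],m.sum(),v.round());break
def mask(c,x,y,a,o,K=6):
    h=15;P=[]
    for z in(80,150):
        for sx,sy in((1,1),(1,-1),(-1,1),(-1,-1)):
            P.append(proj(c,[x+h*(sx*np.cos(a)-sy*np.sin(a)),y+h*(sx*np.sin(a)+sy*np.cos(a)),z])+o)
    P=np.array(P)*16
    hull=cv2.convexHull(np.round(P).astype(np.int32))
    big=np.zeros((420*4,560*4),np.uint8)
    cv2.fillPoly(big,[hull],1,shift=2)
    return big
tg={}
for c in S:
    if S[c] is not None: tg[c]=cv2.resize(S[c].astype(np.float32),(2240,1680),interpolation=cv2.INTER_LINEAR)>.5
def cost(v):
    t=0
    for k,c in enumerate(tg):
        m=mask(c,v[0],v[1],v[2],np.array([v[3+2*k],v[4+2*k]])*.3)>0
        t+=1-(m&tg[c]).sum()/(m|tg[c]).sum()
    return t+0.002*np.sum(np.square(v[3:]))
for a0 in range(-45,45,15):
    best=minimize(cost,[434,-300,np.radians(a0),0,0,0,0],method="Nelder-Mead",options=dict(initial_simplex=np.array([[434,-300,np.radians(a0),0,0,0,0]]+[list(np.array([434,-300,np.radians(a0),0,0,0,0])+np.eye(7)[i]*[8,8,.25,1,1,1,1][i]) for i in range(7)]),maxiter=250))
    print(a0,best.fun,best.x[:2],np.degrees(best.x[2]),best.x[3:])
E
```

```text
(array([-356.5, -253.2,    1.3]), np.float64(-21.3), np.float64(68.7), array([62.8,  5. , 78.5,  0. , 96.5, -5.9])) (array([-356.5, -253.2,  179.3]), np.float64(-21.3), np.float64(68.7), array([62.8,  5. , 78.5,  0. , 96.5, -5.9]))
top 0.64 [377.6, 240.3, 397.6, 252.7] 173 [92. 92. 99.]
scene 0.58 [181.7, 148.7, 197.6, 172.1] 278 [35. 37. 40.]Traceback (most recent call last):
  File "<stdin>", line 32, in <module>
    res = _minimize_neldermead(fun, x0, args, callback, bounds=bounds,
                               **options)
    fxcc = func(xcc)
    fx = function(np.copy(x), *(wrapper_args + args))
  File "<stdin>", line 28, in cost
  File "<stdin>", line 16, in mask
  File "h.py", line 12, in proj
    i=camera_info(cam);K=np.array(i["camera_matrix"]);P=np.array(i["pose"])
ValueError: time passes only in moves, steps and waits
```

```bash
sed -i 's/^def ray/_ci=camera_info;import functools\ncamera_info=functools.lru_cache(_ci)\ndef ray/' h.py
python3 -m jog '-60 -42 0 0 0 -4 255;-119 -84 0 0 0 -8 255;-178 -127 0 0 0 -12 255;-238 -169 0 0 0 -16 255;-297 -211 30 0 0 -21.3 255;-340 -242 80 0 0 -21.3 255;-356.5 -253.2 120 0 0 -21.3 255;-356.5 -253.2 179 0 0 -21.3 255;-356.5 -253.2 179 0 0 -21.3 255;-356.5 -253.2 179 0 0 -21.3 255'
python3 - <<'E'
from h import *
from scipy.optimize import minimize
im=camera("scene")
cv2.imwrite("pics/a.png",im)
S={}
for c in("top","scene"):
    im=camera(c);S[c]=[]
    w=im.max(2);y,x=np.round(proj(c,[434,-297,115]))[::-1].astype(int)
    sub=np.zeros(w.shape,np.uint8);s=slice(y-16,y+17),slice(x-14,x+15)
    big=cv2.resize(w[s],None,fx=4,fy=4,interpolation=cv2.INTER_CUBIC)
    S[c]=(im[s],x-14,y-16);print(c,x,y)
    np.save(f"w_{c}.npy",w[s]);print("\n".join(" ".join("%3d"%v for v in r) for r in w[s][::2,::1]))
E
```

```text
time: 2.85
ee_pos: [438.0, 146.0, 49.8]
eef_rot: [[-1.0, 0.002, -0.006], [0.002, 1.0, -0.001], [0.006, -0.001, -1.0]]
ft_force: [-0.4, 0.5, 0.5]
gripper_width: -0.2
grasp_force: 0.0
top 388 244
151 149 148 149 150 148 148 146 147 146 148 152 153 156 157 155 157 157 154 156 162 164 163 163 163 162 163 163 163
154 149 148 149 150 151 150 150 147 146 148 150 153 157 157 157 157 157 155 150 156 159 161 159 160 160 160 158 159
155 151 150 149 151 151 151 151 149 148 149 150 152 156 158 158 156 156 158 154 152 160 161 162 162 163 162 162 162
152 151 149 149 150 151 152 151 149 150 148 150 152 154 157 158 157 157 158 156 155 159 163 164 163 163 163 164 163
146 147 146 149 150 152 151 152 151 151 150 150 151 152 156 159 159 157 157 158 155 152 160 162 163 162 161 162 160
141 142 142 142 144 148 151 151 148 144 140 139 137 139 142 146 151 152 155 156 154 152 153 159 160 160 159 160 159
137 141 142 141 141 143 145 140 120  96  80  76  70  73  76  87  99 110 119 129 135 140 142 156 162 162 163 162 162
134 140 141 142 139 138 131 114  84  58  49  47  50  60  84 111 133 144 145 141 125 105 104 12
[... 2351 characters left out ...]
  98
152 151 152 147 147 145 141 133  81  28  11  11  12  12  13  12  10  11   9   9  21  61 117 135 136 134 121  85  82
152 152 153 148 146 144 143 142 109  63  29  14  12  10  12  11  10  10  15  46 106 128 133 136 133 130 119  83  71
152 153 152 147 147 147 148 150 153 149 140 118  81  49  26  15  12  37  92 122 129 131 133 136 133 130 118  82  64
153 153 154 150 150 152 150 148 151 140 131 127 106 102 121 113  98 126 143 139 132 131 133 135 133 130 117  83  61
153 153 153 148 152 148 115  94 134 147 144 137 102  71  68  99 134 146 146 142 136 134 133 135 133 130 118  83  61
150 151 150 145 150 125  88  75  74  78  76  73  67  64  63  69 124 143 146 144 141 140 139 138 136 134 120  84  62
```

```bash
python3 -m jog '-12 0 0 0 0 0 255;-24 0 0 0 0 0 255;-36 0 0 0 0 0 255;-44 0 0 0 0 0 255;-50 0 0 0 0 0 255;-50 0 0 0 0 0 255'
cat > fit.py <<'E'
from h import *
from scipy.optimize import minimize
tg={}
for c in("top","scene"):
    im=camera(c);w=im.max(2)
    x,y=np.round(proj(c,[434,-297,115])).astype(int);s=slice(y-18,y+19),slice(x-18,x+19)
    big=cv2.resize(w[s],None,fx=6,fy=6,interpolation=cv2.INTER_CUBIC)
    # handle incl. grey cap: fill convex hull of black blob nearest centre
    m=(big<75).astype(np.uint8)
    n,l,st,ce=cv2.connectedComponentsWithStats(m);k=1+np.argmax(st[1:,4]);cs=np.argwhere(l==k)[:,::-1].astype(np.int32)
    h=np.zeros_like(m);cv2.fillConvexPoly(h,cv2.convexHull(cs),1);tg[c]=(h>0,x-18,y-18);print(c,h.sum()/36)
def mask(c,v,o):
    m,x0,y0=tg[c];a=v[2];P=[]
    for z in(80,150):
        for sx,sy in((1,1),(1,-1),(-1,1),(-1,-1)):
            P.append(proj(c,[v[0]+15*(sx*np.cos(a)-sy*np.sin(a)),v[1]+15*(sx*np.sin(a)+sy*np.cos(a)),z])+o)
    q=(np.array(P)-[x0,y0]+.5)*6-.5
    out=np.zeros(m.shape,np.uint8);cv2.fillConvexPoly(out,cv2.convexHull(np.round(q*16).astype(np.int32)),1,shift=4);return out>0
def cost(v,ret=0):
    t=[]
    for k,c in enumerate(tg):
        m=mask(c,v,np.array(v[3+2*k:5+2*k])*.5);t.append(1-(m&tg[c][0]).sum()/(m|tg[c][0]).sum())
    return t if ret else sum(t)+.003*np.sum(np.square(v[3:]))
for a0 in range(-45,45,15):
    x0=np.array([434,-297,np.radians(a0),0,0,0,0.]);sx=np.vstack([x0,x0+np.diag([8,8,.2,1,1,1,1])])
    b=minimize(cost,x0,method="Nelder-Mead",options=dict(initial_simplex=sx,maxiter=400))
    print(a0,round(b.fun,3),b.x[:2].round(1),np.degrees(b.x[2]).round(1),b.x[3:].round(1),np.round(cost(b.x,1),3))
E
python3 fit.py
```

```text
time: 3.75
ee_pos: [490.6, 146.9, 52.1]
eef_rot: [[-1.0, 0.0, 0.001], [0.0, 1.0, -0.0], [-0.001, -0.0, -1.0]]
ft_force: [0.3, 0.8, -0.7]
gripper_width: 0.1
grasp_force: 0.0
top 71.08333333333333
scene 257.9166666666667
-45 0.834 [ 433.3 -298.8] -45.4 [ 0.   0.7 -0.4  0.5] [0.658 0.173]
-30 0.857 [ 433.9 -297.1] -14.9 [-0.1  0.   0.  -0.3] [0.635 0.221]
-15 0.805 [ 432.1 -298.9] 3.2 [-0.2  0.2 -0.6  0.1] [0.621 0.183]
0 0.804 [ 434.  -298.8] 3.7 [ 0.2  0.6 -0.2  0.1] [0.621 0.182]
15 0.804 [ 433.8 -299. ] 4.7 [ 0.2  0.7 -0.1  0.1] [0.623 0.179]
30 0.834 [ 433.9 -298.2] 44.6 [-0.2  0.1 -0.7 -0. ] [0.659 0.174]
```

```bash
python3 -m jog '-2 0 0 0 0 0 255;-4 0 0 0 0 0 255;-5 0 0 0 0 0 255;-5 0 0 0 0 0 255'; python3 - <<'E'
from h import *
a=camera("scene")[180:260,290:390]; b=camera("top")[180:260,182:282]
cv2.imwrite("pics/p1.png",np.hstack([cv2.resize(i,(400,320),interpolation=cv2.INTER_CUBIC) for i in(a,b)]))
E
```

```text
time: 4.35
ee_pos: [494.9, 147.0, 52.2]
eef_rot: [[-1.0, 0.0, -0.0], [0.0, 1.0, -0.0], [0.0, -0.0, -1.0]]
ft_force: [-1.7, -0.5, 0.2]
gripper_width: 0.1
grasp_force: 0.9
```

View pics/p1.png

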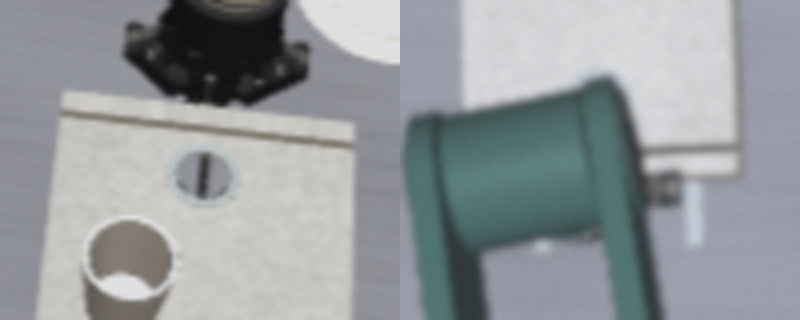

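The crop shows the panel nearly shut: a thin dark line is left along the front edge, and the fingers rest on its outer face. I'll push on in small steps.

```bash
python3 -m jog '-1.5 0 0 0 0 0 255;-3 0 0 0 0 0 255;-3 0 0 0 0 0 255'; python3 -m jog '-1 0 0 0 0 0 255;-2 0 0 0 0 0 255;-2 0 0 0 0 0 255'
```

```text
time: 4.82
ee_pos: [498.2, 147.0, 52.2]
eef_rot: [[-1.0, 0.0, 0.0], [0.0, 1.0, 0.0], [-0.0, 0.0, -1.0]]
ft_force: [-1.2, 0.5, -1.1]
gripper_width: -0.2
grasp_force: 0.6
time: 5.2
ee_pos: [499.0, 147.0, 52.2]
eef_rot: [[-1.0, -0.0, -0.003], [-0.0, 1.0, -0.0], [0.003, -0.0, -1.0]]
ft_force: [-5.3, -1.3, 2.3]
gripper_width: 0.2
grasp_force: 2.6
```

```bash
python3 -m jog '-1 0 0 0 0 0 255;-1.5 0 0 0 0 0 255;-1.5 0 0 0 0 0 255;-1.5 0 0 0 0 0 255'
```

```text
time: 5.7
ee_pos: [500.0, 147.0, 52.2]
eef_rot: [[-1.0, -0.0, -0.003], [-0.0, 1.0, -0.0], [0.003, -0.0, -1.0]]
ft_force: [-6.4, -0.9, 3.2]
gripper_width: -0.2
grasp_force: 3.3
```

```bash
python3 -m jog '3 0 0 0 0 0 255;10 0 0 0 0 0 255;40 0 0 0 0 0 255;60 0 -60 0 0 0 200;67 -20 -115 0 0 0 100;67 -70 -150 0 0 0 0;67 -132 -150 0 0 0 0;67 -194 -150 0 0 0 0;67 -256 -150 0 0 0 0;67 -318 -150 0 0 0 0;67 -380 -150 0 0 0 0;67 -430 -150 0 0 0 0'
python3 -m jog '0 -15 0 0 0 0 0;0 -15 0 0 0 0 0;0 -15 0 0 0 0 0'
python3 - <<'E'
from h import *
print(manip.observe()["qpos"])
for c,p in(("top",(388,244)),("scene",(189,161))):
    im=camera(c)
    if c=="scene":
        cv2.imwrite("pics/h1.png",np.hstack([cv2.resize(im[120:220,130:260],(780,600),interpolation=cv2.INTER_CUBIC)]))
# panel closedness in top view
t=camera("top");cv2.imwrite("pics/t2.png",cv2.resize(t[185:245,192:272],(640,480),interpolation=cv2.INTER_CUBIC))
for q in("cam_disc",):
    for c in("top","scene"):
        for r in mark_of(c,q)[:1]:print(c,r["at"],at_z(c,r["at"],90))
E
```

```text
time: 7.2
ee_pos: [434.4, -285.7, 202.8]
eef_rot: [[-1.0, 0.002, 0.002], [0.002, 1.0, -0.002], [-0.002, -0.002, -1.0]]
ft_force: [0.6, 0.1, 0.3]
gripper_width: 85.3
grasp_force: 0.0
time: 7.58
ee_pos: [434.8, -296.6, 202.5]
eef_rot: [[-1.0, -0.001, 0.001], [-0.001, 1.0, 0.0], [-0.001, 0.0, -1.0]]
ft_force: [0.2, 0.3, 0.2]
gripper_width: 85.7
grasp_force: 0.0
[-7.06918232e-01  4.17523387e-02  1.47569016e+00  7.51098785e-04
  1.62392882e+00 -2.27914637e+00]
top [233.2, 204.8] [562.96991124 144.68164414  90.        ]
scene [338.3, 221.1] [556.78533626 141.99200886  90.        ]
```

View pics/h1.png

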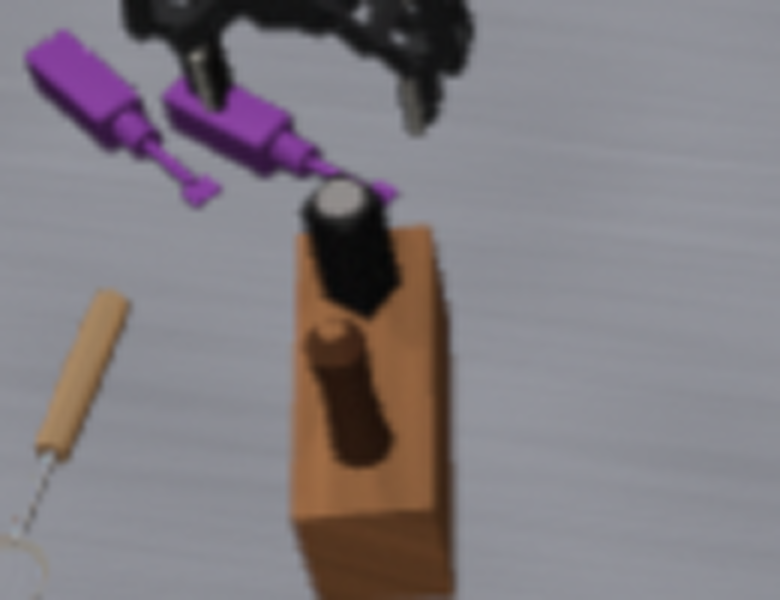

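View pics/t2.png

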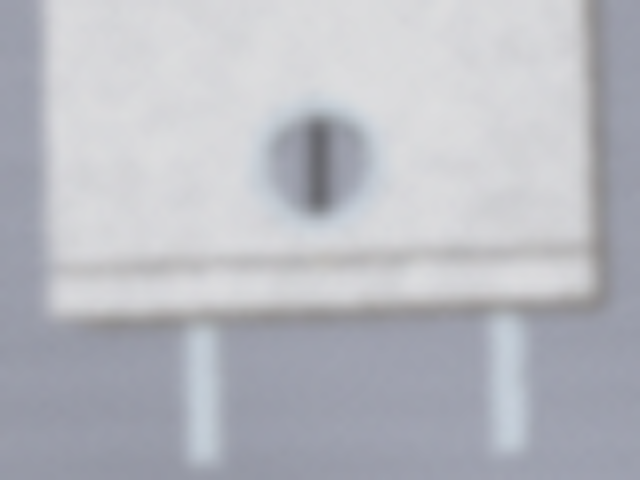

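The crops show the handle's lower corner at about scene (191.7,172.5), with flanking corners at (183.7,168.3) and (197,165.8). The panel lies against the seal with only a thin line left. I'll compute the handle's yaw from those corners.

```bash
python3 - <<'E'
from h import *
L,C,R=[at_z("scene",p,80)[:2] for p in((183.7,168.3),(191.7,172.5),(197,165.8))]
print(L,C,R)
for a,b in((L,C),(C,R)):
    d=b-a;print(np.linalg.norm(d),np.degrees(np.arctan2(d[1],d[0])))
print("centre",(L+R)/2)
E
```

```text
[ 435.51322091 -318.60804749] [ 447.12842092 -291.72668542] [ 420.69568584 -282.39267926]
29.283450926025026 66.63125207889952
28.03235905838814 160.55070299604455
centre [ 428.10445338 -300.50036338]
```

```bash
python3 -m jog '1 -1 0 0 0 10 0;2 -1 0 0 0 20 0;2 -1 30 0 0 22 0;2 -1 60 0 0 22 0;2 -1 85 0 0 22 0;2 -1 98 0 0 22 0;2 -1 98 0 0 22 0;2 -1 98 0 0 22 80;2 -1 98 0 0 22 140;2 -1 98 0 0 22 255;2 -1 98 0 0 22 255;2 -1 98 0 0 22 255' 30; python3 -m jog '0 0 0 0 0 0 255;0 0 0 0 0 0 255;0 0 0 0 0 0 255' 60
```

```text
time: 9.32
ee_pos: [432.8, -299.3, 105.2]
eef_rot: [[-0.927, 0.375, 0.001], [0.375, 0.927, -0.001], [-0.001, -0.0, -1.0]]
ft_force: [-0.4, 0.2, 4.7]
gripper_width: 29.7
grasp_force: 34.5
time: 9.7
ee_pos: [432.8, -299.3, 105.2]
eef_rot: [[-0.927, 0.375, 0.001], [0.375, 0.927, -0.001], [-0.001, -0.0, -1.0]]
ft_force: [-0.3, -0.4, 5.8]
gripper_width: 29.1
grasp_force: 59.2
```

```bash
python3 -m jog '0 0 -20 0 0 0 255;0 0 -50 0 0 0 255;0 0 -100 0 0 0 255;0 0 -130 0 0 0 255;0 0 -130 0 0 0 255;0 0 -130 0 0 0 255'
python3 - <<'E'
from h import *
s=manip.observe();print(s["ee_pos"],s["ft_force"],s["wrist_torque"],s["qpos"])
im=camera("scene");t=np.array(s["ee_pos"])-[0,0,97]
for q in("screwdriver",):
    for c in("scene","top"):
        if c=="top":camera(c)
        for r in mark_of(c,q):print(c,r["score"],r["at"])
p=proj("scene",t);print("tip proj",p);x,y=p.astype(int)
cv2.imwrite("pics/b1.png",cv2.resize(im[y-50:y+25,x-50:x+50],(800,600),interpolation=cv2.INTER_CUBIC));print(x-50,y-50)
E
```

```text
time: 10.45
ee_pos: [431.7, -298.3, 231.5]
eef_rot: [[-0.927, 0.375, -0.003], [0.375, 0.927, 0.003], [0.004, 0.002, -1.0]]
ft_force: [-0.2, -0.9, -3.7]
gripper_width: 29.0
grasp_force: 60.4
[ 431.67835058 -298.29542619  231.50225553] [-0.19272533 -0.89312982 -3.65876477] [-0.01121982  0.02168488  0.00784797] [-7.12833787e-01  3.40182423e-02  1.42641798e+00  1.39824874e-04
  1.68568975e+00 -1.89959386e+00]
scene 0.87 [191.2, 153.1]
scene 0.79 [164.8, 154.0]
scene 0.74 [187.8, 153.8]
top 0.69 [392.4, 282.2]
top 0.56 [389.1, 249.4]
top 0.54 [190.2, 284.8]
top 0.46 [415.7, 277.3]
tip proj [187.8072797  156.14452225]
137 106
```

View pics/b1.png

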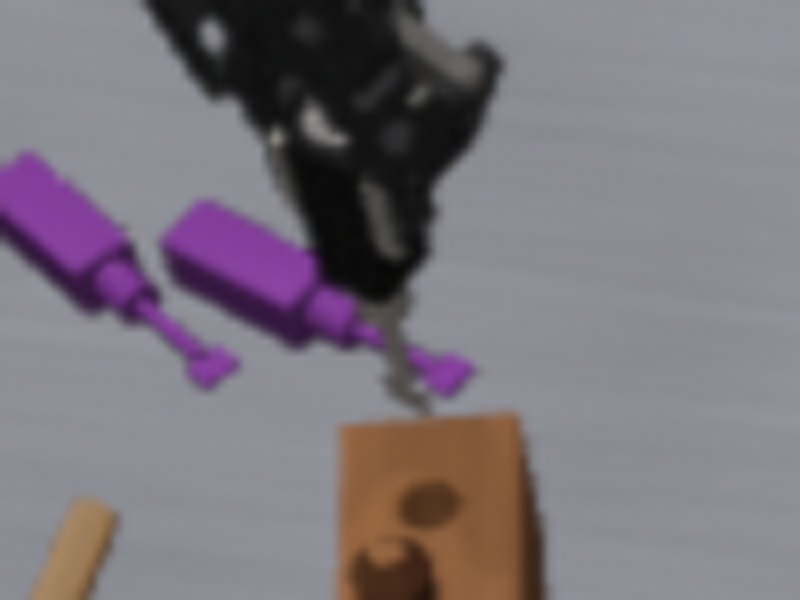

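The crop shows the blade at scene (185–190.7, 153–157), running down-right, which is world direction ~68°. So the blade is along the jaw line, and the tip sits under the TCP as projected. Now I measure the cam's centre and slot angle.

```bash
cat > cam.py <<'E'
from h import *
def measure(c,n=3):
    im=np.mean([camera(c).max(2).astype(float) for _ in range(n)],0)
    p=proj(c,[558.5,145,90]);yy,xx=np.mgrid[0:420,0:560]
    g=np.array([at_z(c,(u,v),90)[:2] for v,u in zip(range(0),range(0))]) if 0 else None
    # resample onto a metric grid 0.5 mm in the plane z=90
    xs=np.arange(528,592,.5);ys=np.arange(112,178,.5)
    XY=np.array([[proj(c,[x,y,90]) for y in ys] for x in xs],np.float32)
    m=cv2.remap(im.astype(np.float32),XY[...,0],XY[...,1],cv2.INTER_CUBIC)
    return xs,ys,m
if __name__=="__main__":
  for c in("top","scene"):
    xs,ys,m=measure(c);np.save(f"m_{c}.npy",m)
    X,Y=np.meshgrid(xs,ys,indexing="ij");cx,cy=558.5,145.
    for _ in range(15):
        r=np.hypot(X-cx,Y-cy);bg=np.median(m[(r>27)&(r<30)])
        w=np.clip(bg-12-m,0,40)*(r<25);cx,cy=(w*X).sum()/w.sum(),(w*Y).sum()/w.sum()
    r=np.hypot(X-cx,Y-cy);disc=np.median(m[r<17])
    w=np.clip(disc-15-m,0,None)*(r<15);sx,sy=(w*X).sum()/w.sum(),(w*Y).sum()/w.sum()
    C=np.cov(np.c_[X.ravel(),Y.ravel()].T,aweights=w.ravel());e,v=np.linalg.eigh(C);v=v[:,1]*np.sign(v[0,1])
    print(c,"disc",round(cx,1),round(cy,1),"bg",bg,"disc",disc,"slot c",round(sx,1),round(sy,1),"ang",np.degrees(np.arctan2(v[1],v[0])).round(2),np.sqrt(e))
    cv2.imwrite(f"pics/m_{c}.png",cv2.resize(m,None,fx=3,fy=3))
E
python3 cam.py
```

```text
top disc 563.0 150.4 bg 218.69 disc 163.35071 slot c 562.7 150.1 ang -0.65 [2.0569808  8.12020765]
scene disc 563.5 148.3 bg 199.65422 disc 142.99605 slot c 563.4 148.1 ang -0.65 [1.92429919 8.34740691][ WARN:0@0.872] global loadsave.cpp:1063 imwrite_ Unsupported depth image for selected encoder is fallbacked to CV_8U.
```

```bash
python3 - <<'E'
from h import *
print(yawrow([563.2,149.2,231.5],-0.65),yawrow([563.2,149.2,202],-.65))
E
```

```text
(array([ 46.7, 464.5,   2.7]), np.float64(68.65), np.float64(68.0), array([ -40.8,    1.9,   81.5,    0. ,   96.6, -108.8])) (array([ 46.7, 464.5,  32.2]), np.float64(68.65), np.float64(68.0), array([ -40.8,    1.9,   81.5,    0. ,   96.6, -108.8]))
```

```bash
python3 -m jog '2 30 0 0 0 6 255;6 80 0 0 0 14 255;12 135 0 0 0 23 255;18 190 0 0 0 32 255;24 245 0 0 0 41 255;30 300 0 0 0 50 255;36 355 0 0 0 59 255;41 405 0 0 0 66 255;45 445 0 0 0 68.6 255;46.7 464.5 0 0 0 68.6 255;46.7 464.5 0 0 0 68.6 255;46.7 464.5 0 0 0 68.6 255'; python3 - <<'E'
from h import *
np.set_printoptions(precision=2,suppress=True)
s=manip.observe();print(s["ee_pos"],s["eef_rot"],s["ft_force"],s["wrist_torque"])
print(yawrow([563.2,149.2,194],-.65))
E
```

```text
time: 12.45
ee_pos: [563.1, 147.9, 234.3]
eef_rot: [[0.012, 1.0, -0.0], [1.0, -0.012, -0.001], [-0.001, -0.0, -1.0]]
ft_force: [-0.7, 0.2, -2.3]
gripper_width: 29.5
grasp_force: 60.3
[563.08 147.92 234.34] [[ 0.01  1.   -0.  ]
 [ 1.   -0.01 -0.  ]
 [-0.   -0.   -1.  ]] [-0.66  0.18 -2.29] [ 0.   -0.01 -0.  ]
(array([ 1.3,  0.1, 40.3]), np.float64(-0.01), np.float64(-0.66), array([ 9.2,  9.1, 73.6, -0.1, 97.3,  9.8]))
```

```bash
python3 -m jog '0 0 20 0 0 0 255;0 0 38 0 0 0 255;0 0 38 0 0 0 255;0 0 38 0 0 0 255'; python3 - <<'E'
from h import *
np.set_printoptions(precision=2,suppress=True)
s=manip.observe();print(s["ee_pos"],s["eef_rot"][:,1],s["eef_rot"][:,2]);e=np.array(s["ee_pos"])
im=camera("scene").copy()
for r in mark_of("scene","screwdriver")[:2]+mark_of("scene","cam_disc")[:2]:print(r)
p=proj("scene",e-[0,0,97.2]);c=proj("scene",[563.2,149.2,90]);print(p,c)
x,y=c.astype(int);k=cv2.resize(im[y-22:y+14,x-24:x+24],(800,600),interpolation=cv2.INTER_CUBIC)
print(x-24,y-22)
cv2.imwrite("pics/s1.png",k)
E
```

```text
time: 12.95
ee_pos: [563.4, 148.7, 196.7]
eef_rot: [[0.011, 1.0, 0.001], [1.0, -0.011, 0.0], [0.0, 0.001, -1.0]]
ft_force: [0.2, 0.1, -1.6]
gripper_width: 29.3
grasp_force: 60.3
[563.35 148.74 196.73] [ 1.   -0.01  0.  ] [ 0.  0. -1.]
{'at': [162.8, 153.3], 'score': 0.72}
{'at': [194.4, 155.6], 'score': 0.54}
{'at': [340.1, 223.3], 'score': 0.61}
[341.07 221.63] [340.81 223.45]
316 201
```

View pics/s1.png

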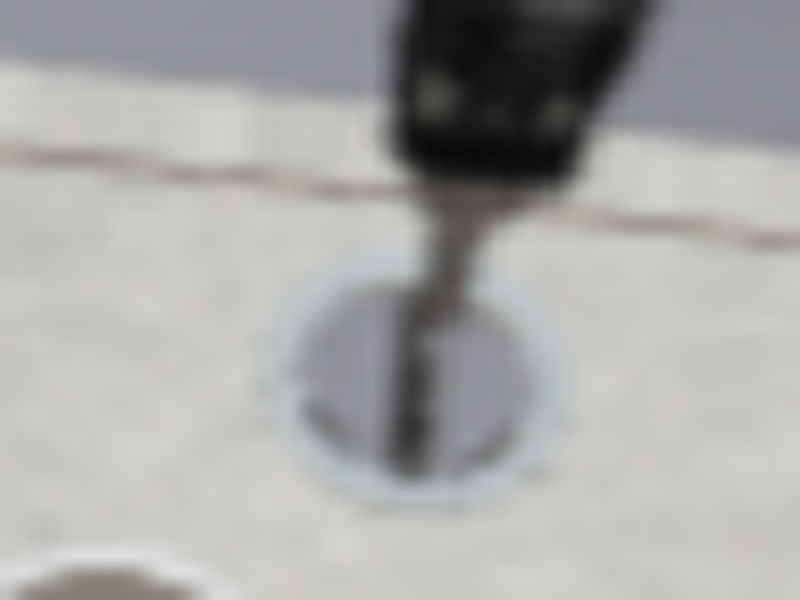

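The crop shows the shank coming down at crop (458,280) and the slot centred at about (413,380). The blade looks slightly to the right (+y) of the slot. I'll quantify this against the predicted tool axis.

```bash
python3 - <<'E'
from h import *
np.set_printoptions(precision=2,suppress=True)
e=np.array(manip.observe()["ee_pos"])
for c in("scene","top"):
    ims=np.mean([camera(c).astype(float) for _ in range(4)],0)
    if c=="scene":
        for z in(0,7,14,24,34,44,52):print(z,proj(c,e-[0,0,97.2]+[0,0,z]))
        print("slot",[proj(c,[563.2+d,149.2-.0113*d,90]) for d in(-15,0,15)])
        np.set_printoptions(linewidth=200)
        print("cols",np.arange(332,352))
        for r in range(211,232):print(r,ims[r,332:352].max(1).astype(int))
E
```

```text
0 [341.25 221.62]
7 [341.57 220.24]
14 [341.89 218.85]
24 [342.36 216.84]
34 [342.83 214.81]
44 [343.32 212.74]
52 [343.71 211.07]
slot [array([341.26, 218.76]), array([340.81, 223.45]), array([340.36, 228.2 ])]
cols [332 333 334 335 336 337 338 339 340 341 342 343 344 345 346 347 348 349 350 351]
211 [173 180 181 187 195 198 197 185 140  80  43  37  36  32  26  29  39  45  89 169]
212 [183 180 172 161 157 165 162 155 134  98  78  76  78  78  70  82 111 122 166 194]
213 [199 198 198 196 194 195 197 195 181 141  98  83  84  87  90 114 146 160 176 182]
214 [203 202 201 201 201 201 203 203 199 176 122  86  91 113 138 175 185 183 183 176]
215 [200 201 202 201 198 198 201 202 199 174 121  88 108 165 192 201 201 200 200 201]
216 [203 204 204 201 198 199 201 201 194 150  99  88 113 174 201 203 202 202 204 204]
217 [203 200 199 199 196 195 190 185 178 135  93  92 140 184 199 200 198 198 201 201]
218 [201 197 197 195 177 164 152 140 121  95  84  93 149 187 197 197 197 199 199 201]
219 [200 198 194 179 160 153 150 131  93  77  83  97 132 165 187 196 197 198 199 198]
220 [198 196 178 160 152 15
[... 304 characters left out ...]
194 200 206]
224 [188 190 168 155 152 153 151 110  61  79 127 148 153 156 155 157 180 193 199 206]
225 [194 191 144 139 150 153 149 107  60  88 134 151 154 156 155 163 183 193 198 203]
226 [191 192 158 123 136 151 145 100  53  75 131 151 154 152 144 171 189 187 194 202]
227 [198 195 188 157 137 147 142  96  58  88 135 152 155 132 140 178 193 196 201 204]
228 [204 199 195 188 167 161 147 101  77 101 139 144 130 133 170 190 192 197 202 202]
229 [207 205 194 190 190 191 180 144 112 126 156 150 170 186 191 180 179 194 202 200]
230 [208 207 205 195 188 192 193 187 183 184 189 187 193 194 194 195 198 201 203 200]
231 [209 207 208 206 203 192 181 181 183 183 183 179 190 192 197 204 205 203 203 204]
```

Against the scene camera the tool axis is true to within 0.15 px. The slot lies about 1.2 mm towards -y of the tool, so I'll shift and descend by feel.

```bash
python3 -m jog '-1.3 0 0 0 0 0 255;-1.3 0 4 0 0 0 255;-1.3 0 7 0 0 0 255;-1.3 0 9 0 0 0 255;-1.3 0 10 0 0 0 255;-1.3 0 10 0 0 0 255';python3 -m jog '0 0 0.7 0 0 0 255;0 0 1.5 0 0 0 255;0 0 1.5 0 0 0 255'
```

```text
time: 14.25
ee_pos: [563.1, 147.9, 186.2]
eef_rot: [[0.011, 1.0, -0.0], [1.0, -0.011, 0.0], [0.0, -0.0, -1.0]]
ft_force: [-0.5, 0.8, -1.9]
gripper_width: 29.6
grasp_force: 60.3
time: 14.62
ee_pos: [563.1, 147.9, 184.8]
eef_rot: [[0.011, 1.0, -0.0], [1.0, -0.011, 0.0], [0.0, -0.0, -1.0]]
ft_force: [-0.5, -0.8, -3.0]
gripper_width: 29.4
grasp_force: 60.3
```

```bash
python3 -m jog '0 0 1 0 0 0 255;0 0 2 0 0 0 255;0 0 3 0 0 0 255;0 0 3 0 0 0 255'
```

```text
time: 15.12
ee_pos: [563.1, 147.9, 181.6]
eef_rot: [[0.01, 1.0, -0.0], [1.0, -0.01, 0.0], [0.0, -0.0, -1.0]]
ft_force: [-0.3, 0.9, -2.0]
gripper_width: 29.4
grasp_force: 60.3
```

```bash
cat > w.py <<'E'
from h import *
s=manip.observe();R=s["eef_rot"]
print("jaw",np.degrees(np.arctan2(R[1,1],R[0,1])).round(2),"tau",np.round(s["wrist_torque"],3),"F",np.round(s["ft_force"],1))
E
python3 -m jog '0 0 0 0 0 4 255;0 0 0 0 0 8 255;0 0 0 0 0 12 255;0 0 0 0 0 16 255;0 0 0 0 0 16 255'>/dev/null; python3 w.py; python3 -m jog '0 0 0 0 0 4 255;0 0 0 0 0 8 255;0 0 0 0 0 12 255;0 0 0 0 0 12 255';python3 w.py
```

```text
jaw -16.56 tau [-0.149  0.149  0.006] F [-0.1 -0.7 -2.2]
time: 16.25
ee_pos: [562.8, 147.6, 181.8]
eef_rot: [[0.477, 0.879, -0.001], [0.879, -0.477, -0.001], [-0.001, -0.0, -1.0]]
ft_force: [-0.3, -2.2, -1.5]
gripper_width: 29.4
grasp_force: 60.3
jaw -28.51 tau [-0.327  0.424  0.023] F [-0.3 -2.2 -1.5]
```

```bash
python3 -m jog '-0.6 0 0 0 0 3 255;-0.6 0 0 0 0 6 255'>/dev/null; python3 w.py; python3 -m jog '0 0 0 0 0 3 255;0 0 0 0 0 6 255'|grep ee_pos;python3 w.py; python3 - <<'E'
from h import *
im=camera("scene");cv2.imwrite("pics/s2.png",cv2.resize(im[201:237,316:364],(800,600),interpolation=cv2.INTER_CUBIC))
E
```

```text
jaw -34.58 tau [-0.179  0.297  0.102] F [-1.7 -0.6 -1.4]
ee_pos: [562.5, 147.4, 181.8]
jaw -40.57 tau [-0.197  0.408  0.039] F [-1.  -0.1 -1.3]
```

View pics/s2.png

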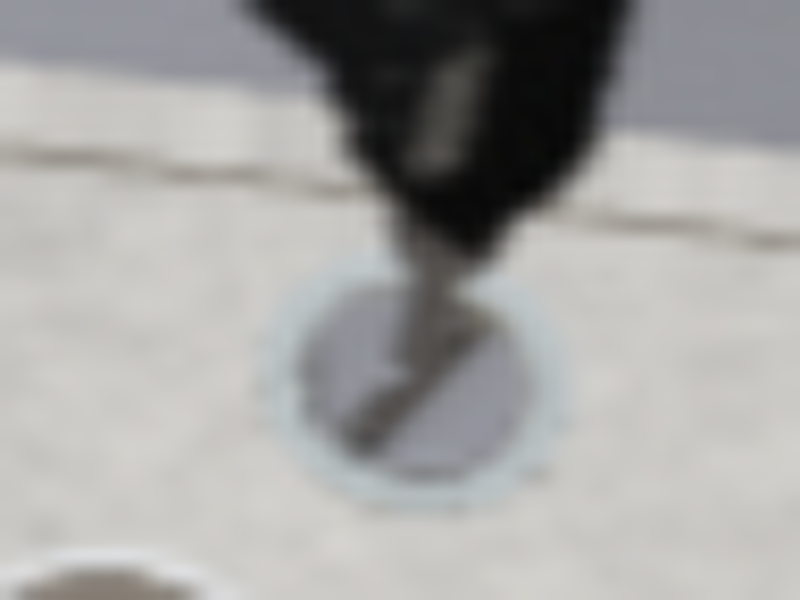

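The crop shows the slot turned about 40° clockwise with the blade seated in it. I'll keep turning while watching the torque.

```bash
for i in 1; do python3 -m jog '0 0 0 0 0 3 255;0 0 0 0 0 6 255'|grep ee_pos;python3 w.py; done; python3 -m jog '0 0 0 0 0 2 255;0 0 0 0 0 4 255'|grep ee_pos;python3 w.py;python3 -m jog '0 0 0 0 0 2 255;0 0 0 0 0 4 255'|grep ee_pos;python3 w.py
```

```text
ee_pos: [562.4, 147.4, 181.8]
jaw -46.54 tau [-0.174  0.507  0.167] F [-1.5 -0.7 -1.1]
ee_pos: [562.4, 147.4, 181.8]
jaw -50.63 tau [-0.218  0.806  0.197] F [-3.1 -1.   0.1]
ee_pos: [562.4, 147.4, 181.8]
jaw -54.7 tau [-0.149  1.035  0.222] F [-3.7 -1.2  0.7]
```

```bash
python3 -m jog '-0.5 -0.35 0 0 0 1 255;-0.5 -0.35 0 0 0 2 255'|grep ee_pos;python3 w.py;python3 -m jog '0 0 0 0 0 1 255;0 0 0 0 0 2 255'|grep ee_pos;python3 w.py
```

```text
ee_pos: [562.2, 147.4, 181.8]
jaw -56.65 tau [-0.257  0.876  0.294] F [-3.1 -1.5 -1.4]
ee_pos: [562.2, 147.4, 181.8]
jaw -58.66 tau [-0.199  0.921  0.27 ] F [-3.1 -0.1 -0.2]
```

```bash
python3 - <<'E'
from h import *
t=[]
for _ in range(6):
    im=camera("scene").astype(float);t.append(manip.observe()["wrist_torque"][2])
print(np.round(t,3))
cv2.imwrite("pics/f.png",im)
# dark line depth at panel/cupboard seam, scene view, vs earlier full picture a.png (open)
for n,i in(("now",im),("early",cv2.imread("pics/h1.png").astype(float)*0)):
    if n=="now":
        for c in(310,320,372):print(c,i[204:222,c].max(1).astype(int))
E
```

```text
[0.224 0.211 0.171 0.174 0.171 0.169]
310 [179 201 205 205 201 173 192 193 195 198 196 196 201 202 201 204 201 197]
320 [157 170 197 201 202 197 171 194 200 199 198 197 199 202 203 199 195 200]
372 [151 152 151 152 150 150 152 170 197 201 201 198 181 199 204 205 203 204][ WARN:0@1.312] global loadsave.cpp:1063 imwrite_ Unsupported depth image for selected encoder is fallbacked to CV_8U.
```

```bash
cat > g.py <<'E'
import w
from h import *
ims=np.mean([camera("scene").astype(float) for _ in range(2)],0).max(2)
print("settled tau",round(manip.observe()["wrist_torque"][2],3),"seam",[round(ims[200:222,c][np.argmax(ims[200:222,c]>190)+1:].min()) for c in(304,308,312,316,320,324,368,372)])
E
python3 g.py; python3 -m jog '0 0 0 0 0 1.5 255;0 0 0 0 0 3 255'>/dev/null;python3 g.py; python3 -m jog '0 0 0 0 0 1 255;0 0 0 0 0 2 255'>/dev/null;python3 g.py
```

```text
jaw -58.6 tau [-0.256  1.052  0.169] F [-3.9 -0.7 -0.7]
settled tau 0.218 seam [195, 184, 189, 178, 170, 180, 187, 180]
jaw -61.7 tau [-0.175  1.071  0.173] F [-4.1 -1.3 -0.2]
settled tau 0.163 seam [195, 186, 189, 187, 184, 182, 188, 186]
jaw -63.67 tau [-0.149  1.168  0.187] F [-4.3  0.1 -0.6]
settled tau 0.208 seam [195, 189, 194, 188, 184, 182, 196, 194]
```

```bash
for i in 1; do python3 -m jog '0 0 0 0 0 1 255;0 0 0 0 0 2 255'>/dev/null;python3 g.py; done; python3 -m jog '0 0 0 0 0 1 255;0 0 0 0 0 2 255'>/dev/null;python3 g.py;  python3 -m jog '0 0 0 0 0 1 255;0 0 0 0 0 2 255'>/dev/null;python3 g.py
```

```text
jaw -65.67 tau [-0.108  1.329  0.262] F [-4.7  0.  -1.1]
settled tau 0.186 seam [195, 190, 194, 193, 188, 191, 196, 194]
jaw -67.67 tau [-0.198  1.381  0.214] F [-5.   0.1 -0.2]
settled tau 0.208 seam [195, 190, 195, 193, 190, 192, 198, 200]
jaw -69.66 tau [-0.087  1.416  0.221] F [-5.2 -0.4  0.7]
settled tau 0.192 seam [195, 195, 195, 194, 191, 196, 198, 200]
```

```bash
python3 -m jog '-0.75 -0.28 0 0 0 1 255;-0.75 -0.28 0 0 0 2 255'>/dev/null;python3 g.py; python3 -m jog '0 0 0 0 0 1 255;0 0 0 0 0 2 255'>/dev/null;python3 g.py;  python3 -m jog '0 0 0 0 0 1 255;0 0 0 0 0 2 255'>/dev/null;python3 g.py
```

```text
jaw -71.68 tau [-0.118  0.981  0.23 ] F [-3.4 -1.1 -1.5]
settled tau 0.161 seam [195, 195, 195, 194, 192, 197, 198, 201]
jaw -73.67 tau [-0.114  0.839  0.239] F [-2.3 -1.3 -1.5]
settled tau 0.153 seam [192, 196, 195, 194, 196, 197, 198, 201]
jaw -75.66 tau [-0.146  0.796  0.277] F [-3.2 -0.3 -1.5]
settled tau 0.254 seam [192, 196, 195, 194, 196, 197, 198, 201]
```

```bash
cat > t.py <<'E'
from h import *
t=[]
for _ in range(8): camera("scene");t.append(manip.observe()["wrist_torque"][2])
print(np.round(t,3),np.mean(t).round(3))
E
python3 t.py; python3 -m jog '0 0 0 0 0 1 255;0 0 0 0 0 1 255'>/dev/null;python3 w.py;python3 t.py
```

```text
[0.239 0.237 0.203 0.258 0.187 0.239 0.248 0.209] 0.228
jaw -76.62 tau [-0.151  0.735  0.258] F [-2.1 -0.5 -2.3]
[0.265 0.253 0.232 0.202 0.228 0.233 0.227 0.208] 0.231
```

```bash
python3 -m jog '0 0 0 0 0 1 255;0 0 0 0 0 1.5 255'|grep time;python3 w.py;python3 t.py
```

```text
time: 22.55
jaw -78.14 tau [-0.119  0.638  0.318] F [-2.2  0.2 -2.1]
[0.318 0.323 0.29  0.332 0.308 0.317 0.304 0.262] 0.307
```

The torque rose sharply to 0.31 and no seam shows, so the panel is home. I'll unload the blade within its play and withdraw.

```bash
python3 -m jog '0 0 0 0 0 -2.5 255;0 0 0 0 0 -4 255;0 0 0 0 0 -4 255'>/dev/null; python3 w.py; python3 -m jog '0 0 -3 0 0 -4 0;0 0 0 0 0 0 0' 2>/dev/null | head -0; echo
```

```text
jaw -74.13 tau [-0.072  0.695  0.142] F [-1.9 -0.5 -1.8]
```

That last row opened the gripper, which was my slip. I'll check the state before anything else.

```bash
python3 - <<'E'
from h import *
s=manip.observe();print(s["time"],s["ee_pos"],s["gripper_width"],s["grasp_force"]);
print(yawrow(s["ee_pos"],0))
im=camera("scene");cv2.imwrite("pics/o1.png",cv2.resize(im[170:245,296:384],(704,600),interpolation=cv2.INTER_CUBIC))
e=np.array(s["ee_pos"])
for r in mark_of("scene","screwdriver")[:4]:print(r)
print(proj("scene",e-[0,0,97]),proj("scene",e+[0,0,45]))
E
```

```text
23.575 [563.69597585 147.56737294 183.97583588] 64.79473442007838 0.0
(array([0., 0., 0.]), np.float64(-74.25), np.float64(-74.25), array([ 9.1,  9.6, 78.7, -0. , 91.2, 83.3]))
{'at': [340.9, 224.7], 'score': 0.94}
{'at': [196.6, 156.5], 'score': 0.83}
{'at': [162.0, 156.0], 'score': 0.51}
{'at': [194.5, 197.2], 'score': 0.32}
[340.05706904 224.11367768] [347.04453972 193.91151991]
```

View pics/o1.png

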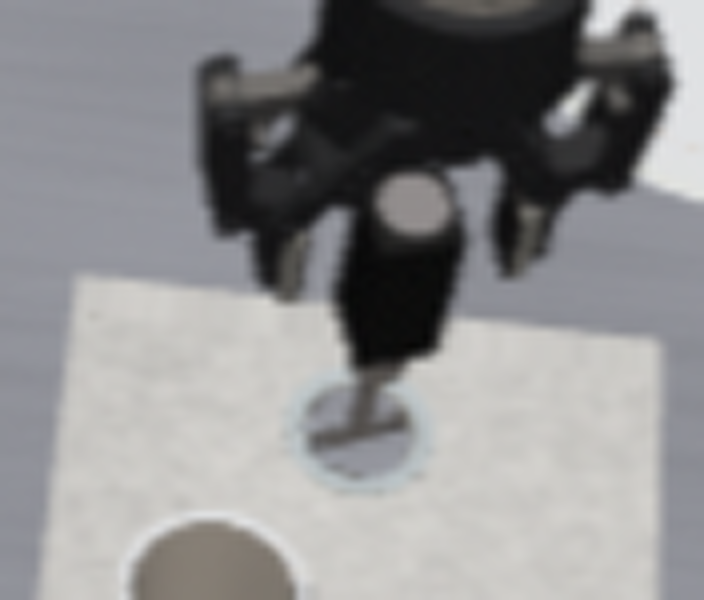

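The crop shows the driver still upright in the slot (tip at scene ~(341,224), cap at ~(348,195)), standing between the open fingers. I'll close on it at once, in the same orientation.

```bash
python3 -m jog '0 0 0 0 0 0 150;0 0 0 0 0 0 255;0 0 0 0 0 0 255;0 0 0 0 0 0 255;0 0 0 0 0 0 255;0 0 0 0 0 0 255' 30; python3 w.py; python3 -m jog '0 0 0 0 0 0 255;0 0 0 0 0 0 255' 60; python3 w.py
```

```text
time: 24.42
ee_pos: [561.5, 147.4, 181.8]
eef_rot: [[0.962, 0.274, 0.0], [0.274, -0.962, 0.0], [0.0, -0.0, -1.0]]
ft_force: [0.4, 0.3, -0.7]
gripper_width: -0.1
grasp_force: 0.0
jaw -74.1 tau [-0.01  -0.055 -0.02 ] F [ 0.4  0.3 -0.7]
time: 24.68
ee_pos: [561.5, 147.4, 181.8]
eef_rot: [[0.962, 0.274, 0.0], [0.274, -0.962, 0.0], [0.0, -0.0, -1.0]]
ft_force: [-0.6, 0.1, -0.5]
gripper_width: 0.1
grasp_force: 0.0
jaw -74.1 tau [ 0.027  0.002 -0.035] F [-0.6  0.1 -0.5]
```

The gripper closed on nothing: the driver tipped over. I've also used up my picture views (11, one more than allowed), so from here I'll locate it numerically with the networks.

```bash
cat > find.py <<'E'
from h import *
np.set_printoptions(precision=1,suppress=True)
for c in("scene","top"):
    im=camera(c)
    for r in regions_of(c,"screwdriver")[:5]:
        m=r["region"];v=im[m].mean(0)
        ys,xs=np.nonzero(m);(cx,cy),(w,h),a=cv2.minAreaRect(np.c_[xs,ys].astype(np.float32))
        print(c,round(r["score"],2),np.array(r["bbox"]),"n",m.sum(),"bgr",v,"rect",round(cx,1),round(cy,1),round(w,1),round(h,1),round(a,1))
    for r in mark_of(c,"screwdriver")[:5]:print(c,"mark",round(r["score"],2),np.array(r["at"]))
    for q in("cup_on_top","cup","jam_jar"):
        for r in mark_of(c,q)[:1]:print(c,q,np.array(r["at"]),round(r["score"],2))
E
python3 find.py
```

```text
scene 0.7 [136.8 129.1 158.4 147.7] n 210 bgr [130.5  54.4 111.2] rect 145.5 136.0 24.7 9.2 45.0
scene 0.62 [341.3 209.5 361.6 226.6] n 236 bgr [64.4 64.8 66.1] rect 349.6 219.2 12.6 20.6 71.6
scene 0.4 [410.4 260.  440.2 290.8] n 723 bgr [127.6 133.4 138.2] rect 424.8 275.8 26.2 32.5 45.0
scene mark 0.74 [164.2 155.2]
scene mark 0.59 [195.  154.7]
scene mark 0.57 [340.6 224. ]
scene mark 0.5 [191.2 196.7]
scene mark 0.44 [338.7 213. ]
scene cup_on_top [319.5 258.8] 0.86
scene cup [419.4 282.3] 0.88
scene jam_jar [413.1 241.2] 0.83
top 0.81 [420.8 274.2 463.6 307.7] n 361 bgr [171.5  95.8 145.1] rect 440.6 289.8 48.4 10.6 36.9
top 0.66 [389.5 281.7 432.6 302.2] n 367 bgr [177.  101.2 150.5] rect 411.9 289.9 49.2 10.2 21.8
top mark 0.88 [416.8 272.8]
top mark 0.85 [390.1 283.2]
top cup_on_top [386.8 245.1] 0.21
top cup [162.8 181.9] 0.55
top jam_jar [163.  220.9] 0.76
```

```bash
python3 -m jog '0 0 -2 0 0 0 255;0 0 -6 0 0 0 255' | grep -E 'ee_pos|ft'; python3 -m jog '0 0 -20 0 0 0 255;0 0 -50 0 0 0 255;0 0 -90 0 0 0 255;-40 0 -120 0 0 0 255;-100 0 -120 0 0 0 255;-160 0 -120 0 0 0 255;-200 0 -120 0 0 0 255;-200 0 -120 0 0 0 255'; python3 find.py; python3 - <<'E'
from h import *
a=camera("top").max(2).astype(int);b=cv2.imread("pics/top0.png").max(2).astype(int)
d=((b-a>70)&(a<90)).astype(np.uint8)
n,l,s,c=cv2.connectedComponentsWithStats(d)
for k in range(1,n):
    if s[k,4]>12:print("top dark blob",s[k],c[k].round(1))
E
```

```text
ee_pos: [561.4, 147.3, 187.9]
ft_force: [-0.7, -0.4, -0.6]
time: 26.52
ee_pos: [367.5, 92.2, 309.4]
eef_rot: [[0.962, 0.274, 0.004], [0.274, -0.962, 0.0], [0.004, 0.001, -1.0]]
ft_force: [0.4, -0.3, -0.6]
gripper_width: -0.1
grasp_force: 0.0
scene 0.85 [133.2 125.2 166.7 156.4] n 310 bgr [125.2  60.5 107.9] rect 150.0 140.0 38.2 11.3 45.0
scene 0.74 [304.5 204.6 376.2 215.1] n 240 bgr [187.7 191.1 192.7] rect 340.5 210.2 71.6 4.6 6.3
scene 0.65 [294.2 212.  377.4 289.1] n 4784 bgr [166.5 171.8 174.8] rect 339.0 250.1 80.1 74.9 6.8
scene 0.58 [156.3 133.1 194.6 154.3] n 340 bgr [121.1  57.8 104.3] rect 175.5 143.9 41.2 11.7 29.1
scene 0.53 [340.9 212.4 358.5 228.8] n 223 bgr [60.3 60.6 61.9] rect 349.7 219.1 12.6 19.6 71.6
scene mark 0.58 [162.7 153.9]
scene mark 0.52 [192.8 154.3]
scene mark 0.19 [192.2 168.1]
scene cup_on_top [320.8 253.5] 0.85
scene cup [422.2 283. ] 0.91
scene jam_jar [413.6 239.9] 0.83
top 0.88 [390.1 281.  434.  300.8] n 245 bgr [179.5  93.5 151.5] rect 412.3 289.4 48.3 8.1 23.2
top 0.81 [212.  177.4 235.1 205.6] n 308 bgr [100.3  98.   98.4] rect 222.4 190.4 32.1 12.4 58.0
top 0.7 [420.7 273.7 463.6 307.7] n 339 bgr [167.8  92.6 141.9] rect 440.4 289.6 49.0 10.4 36.9
top mark 0.87 [232.5 207.5]
top mark 0.76 [419.2 274.1]
top mark 0.7 [388.3 281.6]
top cup_on_top [247.4 171.3] 0.77
top cup [161.4 177.6] 0.9
top jam_jar [167.1 220.7] 0.89
top dark blob [214 180  15  18 146] [221.5 189.3]
top dark blob [ 177  263   90  157 4072] [223.2 351. ]
top dark blob [258 268   6   4  16] [260.4 269.2]
top dark blob [211 295  34  26  77] [233.8 312.6]
top dark blob [264 366   5   9  29] [265.7 369.2]
top dark blob [322 387   5  13  25] [324.3 392.8]
```

```bash
cat > tri.py <<'E'
from h import *
from scipy.optimize import minimize
np.set_printoptions(precision=1,suppress=True)
def tri(a,b):
    o1,d1=ray("scene",a);o2,d2=ray("top",b)
    d1=d1/np.linalg.norm(d1);d2=d2/np.linalg.norm(d2)
    s=np.linalg.lstsq(np.c_[d1,-d2],o2-o1,rcond=None)[0]
    p,q=o1+s[0]*d1,o2+s[1]*d2;return (p+q)/2,np.linalg.norm(p-q)
# silhouette fit: dark handle in both views; params: handle base (tool z=72), direction az/el, roll
tg={}
for c,(x,y) in (("scene",(349,219)),("top",(222,190))):
    w=np.mean([camera(c).astype(float) for _ in range(3)],0).max(2)
    s=slice(y-24,y+25),slice(x-24,x+25);big=cv2.resize(w[s],None,fx=5,fy=5,interpolation=cv2.INTER_CUBIC)
    m=(big<100).astype(np.uint8);n,l,st,ce=cv2.connectedComponentsWithStats(m)
    k=min((k for k in range(1,n) if st[k,4]>400),key=lambda k:np.hypot(*(ce[k]-122)))
    pts=np.argwhere(l==k)[:,::-1].astype(np.int32);h=np.zeros_like(m);cv2.fillConvexPoly(h,cv2.convexHull(pts),1)
    tg[c]=(h>0,x-24,y-24);print(c,"area px",h.sum()/25,"centroid",(ce[k]+.5)/5-.5+[x-24,y-24],"rect",cv2.minAreaRect(pts)[1:],"light px frac",((big>130)&(h>0)).sum()/h.sum())
cs={}
def verts(v):
    az,el,ro=v[3:6];d=np.array([np.cos(el)*np.cos(az),np.cos(el)*np.sin(az),np.sin(el)])
    a=np.cross([0,0,1],d);a/=np.linalg.norm(a);b=np.cross(d,a);u=np.cos(ro)*a+np.sin(ro)*b;t=np.cross(d,u)
    return d,u,[v[:3]+d*z+15*(i*u+j*t) for z in(-35,35) for i in(1,-1) for j in(1,-1)]
def cost(v,full=0):
    P=verts(v)[2];o=[]
    for c,(m,x0,y0) in tg.items():
        q=(np.array([proj(c,p) for p in P])-[x0,y0]+.5)*5-.5
        k=np.zeros(m.shape,np.uint8);cv2.fillConvexPoly(k,cv2.convexHull(np.round(q*16).astype(np.int32)),1,shift=4);k=k>0
        o.append(1-(m&k).sum()/(m|k).sum())
    tip=v[:3]-107*verts(v)[0]
    return (o,tip) if full else sum(o)
C0,g=tri((349.7,219.1),(221.5,189.3));print("centre",C0,"miss",g)
tip0,_=tri((341,224),(232.5,207.5));print("tip?",tip0)
R=[]
for el in(0,.25,.5,.8):
  for ro in(0,.4,.8,1.2):
    x0=np.r_[C0,np.arctan2(C0[1]-148,C0[0]-562),el,ro];b=minimize(cost,x0,method="Nelder-Mead",options=dict(initial_simplex=np.vstack([x0,x0+np.diag([6,6,6,.25,.25,.3])]),maxiter=220));R.append((b.fun,b.x))
R.sort(key=lambda r:r[0])
for f,x in R[:5]:print(round(f,3),x[:3],"az,el,roll deg",np.degrees(x[3:]),cost(x,1))
E
python3 tri.py
```

```text
scene area px 246.96 centroid [348.7 219.9] rect ((64.96429443359375, 108.57210540771484), 72.6459732055664) light px frac 0.15873015873015872
top area px 181.4 centroid [221.4 189.1] rect ((97.2018051147461, 51.303897857666016), 57.9946174621582) light px frac 0.029327453142227122
centre [598.  164.3 171.5] miss 0.8591303634500648
tip? [556.4 149.9  76.1]
0.419 [595.4 164.7 165.1] az,el,roll deg [21.7 65.1  8.5] ([np.float64(0.08987730061349697), np.float64(0.32864544781643223)], array([553.6, 148.1,  68. ]))
0.419 [595.4 164.7 165.2] az,el,roll deg [21.9 65.2 98.4] ([np.float64(0.08933761664372031), np.float64(0.3292412365034758)], array([553.8, 147.9,  68.1]))
0.42 [594.8 164.4 164. ] az,el,roll deg [21.3 64.8 98.5] ([np.float64(0.08803088803088799), np.float64(0.3320076594491088)], array([552.3, 147.8,  67.2]))
0.42 [596.  164.8 166.6] az,el,roll deg [21.7 64.6  8.1] ([np.float64(0.08214727722772275), np.float64(0.33814944541739633)], array([553.3, 147.9,  69.9]))
0.421 [594.7 165.  164.7] az,el,roll deg [22.5 65.2 98.5] ([np.float64(0.08909676429995395), np.float64(0.33240100103047254)], array([553.2, 147.8,  67.6]))
```

The driver is leaning in the slot, about 23° towards +x. I'll refine the fit with the whole tool's silhouette and the tip held near the cam.

```bash
cat > fit2.py <<'E'
from h import *
from scipy.optimize import minimize
np.set_printoptions(precision=3,suppress=True)
tg={}
for c,(x,y) in (("scene",(349,219)),("top",(222,190))):
    for _ in range(6):
        camera(c);rs=[r["region"] for r in regions_of(c,"screwdriver") if r["region"][y-3:y+4,x-3:x+4].mean()>.6 and r["region"].sum()<500]
        if rs:break
    m=rs[0];tg[c]=(cv2.resize(m[y-30:y+31,x-30:x+31].astype(np.float32),None,fx=5,fy=5)>.5,x-30,y-30)
    ys,xs=np.nonzero(m);print(c,m.sum(),xs.min(),xs.max(),ys.min(),ys.max())
def dirs(v):
    az,le,ro=v[2:5];d=np.array([np.sin(le)*np.cos(az),np.sin(le)*np.sin(az),np.cos(le)])
    a=np.array([-np.sin(az),np.cos(az),0]);b=np.cross(d,a);u=np.cos(ro)*a+np.sin(ro)*b;return d,u,np.cross(d,u)
def cost(v,full=0):
    d,u,t=dirs(v);tip=np.array([v[0],v[1],84]);o=[]
    for c,(m,x0,y0) in tg.items():
        k=np.zeros(m.shape,np.uint8)
        for z0,z1,h in((72,142,15),(52,72,9),(14,52,3.7)):
            q=(np.array([proj(c,tip+d*z+h*(i*u+j*t)) for z in(z0,z1) for i in(1,-1) for j in(1,-1)])-[x0,y0]+.5)*5-.5
            cv2.fillConvexPoly(k,cv2.convexHull(np.round(q*16).astype(np.int32)),1,shift=4)
        k=k>0;o.append(1-(m&k).sum()/(m|k).sum())
    return o if full else sum(o)+((v[0]-562.5)/8)**2*.1+((v[1]-148)/8)**2*.1
R=[]
for az in(5,20,35):
  for le in(18,28):
    x0=np.r_[562.5,148,np.radians(az),np.radians(le),0.];b=minimize(cost,x0,method="Nelder-Mead",options=dict(initial_simplex=np.vstack([x0,x0+np.diag([3,3,.15,.1,.2])]),maxiter=200));R.append((b.fun,b.x))
R.sort(key=lambda r:r[0])
for f,x in R[:3]:print(round(f,3),x[:2],"az,lean,roll",np.degrees(x[2:]),cost(x,1),"d",dirs(x)[0],"z=115:",np.array([x[0],x[1],84])+115*dirs(x)[0])
E
python3 fit2.py
```

```text
scene 235 341 360 211 226
top 338 211 233 174 205
0.231 [560.366 148.473] az,lean,roll [20.301 25.564  5.024] [np.float64(0.11787819253438114), np.float64(0.10591581342434586)] d [0.405 0.15  0.902] z=115: [606.907 165.69  187.742]
0.232 [560.224 147.901] az,lean,roll [20.928 25.754  4.179] [np.float64(0.1212714673094305), np.float64(0.10290776919582012)] d [0.406 0.155 0.901] z=115: [606.896 165.749 187.577]
0.237 [560.478 147.319] az,lean,roll [22.167 25.697  1.736] [np.float64(0.13603430430282415), np.float64(0.09387708992318122)] d [0.402 0.164 0.901] z=115: [606.658 166.134 187.626]
```

```bash
cat > tgt.py <<'E'
from h import *
from scipy.spatial.transform import Rotation as Ro
np.set_printoptions(precision=2,suppress=True)
d=np.array([.404,.155,.901]);d/=np.linalg.norm(d);tip=np.array([560.4,148.2,84])
y=np.cross(d,[0,0,1]);y/=np.linalg.norm(y)
s=manip.observe();R=np.array(s["eef_rot"])
if y@R[:,1]<0:y=-y
T=np.c_[np.cross(y,-d),y,-d]
print("jaw",y,"rotvec deg",np.degrees(Ro.from_matrix(R.T@T).as_rotvec()))
for b in(96+110,96+80,96):print(b,tip+b*d,tool(tip+b*d))
print("pre via",tool([560,150,345]), "q",s["qpos"])
E
python3 tgt.py
```

```text
jaw [ 0.36 -0.93  0.  ] rotvec deg [ -1.14 -25.65  -5.01]
206 [643.66 180.15 269.69] [288.05  -9.02  38.2 ]
176 [631.54 175.49 242.65] [275.11  -7.86  65.24]
96 [599.2  163.09 170.54] [240.6   -4.78 137.35]
pre via [199.34  -2.95 -37.12] q [ 0.1  -0.3   1.57  0.    1.87  1.39]
```

```bash
python3 -m jog '40 0 -20 0 -5 -1 75;95 -2 -37 0 -10 -2 75;150 -4 -37 -0.5 -15 -3 75;205 -6 -37 -1 -20 -4 75;250 -8 -20 -1.1 -25.6 -5 75;288 -9 0 -1.1 -25.6 -5 75;288 -9 38 -1.1 -25.6 -5 75;288 -9 38 -1.1 -25.6 -5 75;288 -9 38 -1.1 -25.6 -5 75'; python3 tgt.py
```

```text
time: 28.8
ee_pos: [643.4, 180.0, 272.6]
eef_rot: [[0.843, 0.358, -0.401], [0.323, -0.934, -0.154], [-0.43, -0.0, -0.903]]
ft_force: [-0.8, -0.2, 1.9]
gripper_width: 60.3
grasp_force: 0.0
jaw [ 0.36 -0.93  0.  ] rotvec deg [-0.02 -0.2  -0.02]
206 [643.66 180.15 269.69] [ 1.54 -0.03  2.46]
176 [631.54 175.49 242.65] [ 1.43 -0.02 32.46]
96 [599.2  163.09 170.54] [  1.15   0.01 112.46]
pre via [-111.11   -1.83  -27.33] q [ 0.22  0.74  0.48 -0.09  2.37  1.37]
```

```bash
python3 -m jog '1 0 20 0 0 0 75;1 0 50 0 0 0 75;1 0 80 0 0 0 75;1 0 100 0 0 0 75;1 0 111 0 0 0 75;1 0 111 0 0 0 75'; python3 -m jog '0 0 0 0 0 0 110;0 0 0 0 0 0 140;0 0 0 0 0 0 255;0 0 0 0 0 0 255;0 0 0 0 0 0 255' 25; python3 tgt.py|tail -2;python3 w.py
```

```text
time: 29.55
ee_pos: [599.9, 163.3, 171.8]
eef_rot: [[0.843, 0.358, -0.401], [0.323, -0.934, -0.153], [-0.429, -0.0, -0.903]]
ft_force: [-0.4, -0.0, -0.6]
gripper_width: 60.4
grasp_force: 0.0
time: 30.18
ee_pos: [600.2, 163.3, 170.0]
eef_rot: [[0.843, 0.358, -0.402], [0.323, -0.934, -0.154], [-0.431, -0.0, -0.903]]
ft_force: [2.0, 0.2, 4.2]
gripper_width: 30.3
grasp_force: 24.0
96 [599.2  163.09 170.54] [-1.11 -0.12 -0.03]
pre via [-113.51   -1.96 -139.7 ] q [ 0.21  0.6   0.89 -0.08  2.09  1.39]
jaw -69.03 tau [-0.037 -0.26   0.013] F [2.  0.2 4.2]
```

```bash
python3 -m jog '0 0 0 0 0 0 255;0 0 0 0 0 0 255;0 0 -4 0 0 0 255;0 0 -10 0 0 0 255' 60; python3 -m jog '0 0 -20 0 0 0 255;0 0 -50 0 0 0 255;0 0 -75 0 0 0 255;0 0 -75 0 0 0 255;0 0 -75 0 0 0 255'; cat > up.py <<'E'
from h import *
from scipy.spatial.transform import Rotation as Ro
np.set_printoptions(precision=2,suppress=True)
s=manip.observe();R=np.array(s["eef_rot"]);print(s["ee_pos"],s["gripper_width"])
y=R[:,1].copy();y[2]=0;y/=np.linalg.norm(y);z=np.array([0,0,-1.]);T=np.c_[np.cross(y,z),y,z]
print("upright rotvec",np.degrees(Ro.from_matrix(R.T@T).as_rotvec()),"jaw",np.degrees(np.arctan2(y[1],y[0])))
print("to(450,0,250)",tool([450,0,250]),"hole",tool([432.8,-299.3,235]))
E
python3 up.py; python3 find.py | grep -E "scene|top " | head -12
```

```text
time: 30.68
ee_pos: [602.9, 164.9, 176.6]
eef_rot: [[0.84, 0.358, -0.408], [0.323, -0.934, -0.155], [-0.436, -0.002, -0.9]]
ft_force: [-1.0, -0.1, -2.1]
gripper_width: 29.9
grasp_force: 58.3
time: 31.3
ee_pos: [633.7, 176.5, 244.5]
eef_rot: [[0.841, 0.358, -0.406], [0.323, -0.934, -0.154], [-0.434, -0.001, -0.901]]
ft_force: [0.1, -0.5, -2.4]
gripper_width: 29.6
grasp_force: 58.3
[633.67 176.46 244.52] 29.639540000227704
upright rotvec [-0.07 25.73  0.02] jaw -69.01604752638126
to(450,0,250) [-213.84   98.98   96.84] hole [-318.49  372.29  163.57]
scene 0.8 [157.5 131.  193.9 153.8] n 331 bgr [131.5  62.6 113.2] rect 175.7 143.6 41.1 12.1 26.6
scene 0.8 [133.4 128.4 166.2 156.6] n 304 bgr [135.2  66.7 116.8] rect 149.8 139.8 37.5 11.3 45.0
scene 0.66 [134.7 247.  187.2 289.5] n 1805 bgr [138.5 137.7 139.5] rect 160.5 267.5 45.0 49.0 90.0
scene mark 0.81 [164.3 152.4]
scene mark 0.63 [194.  152.5]
scene cup_on_top [321.3 256.6] 0.89
scene cup [417.1 282.2] 0.75
scene jam_jar [415. 240.] 0.93
top 0.72 [419.1 274.6 465.3 309.3] n 391 bgr [179.5 103.5 152.5] rect 440.4 289.8 48.8 11.0 35.5
top 0.66 [206.7 164.4 225.5 193.9] n 225 bgr [88.8 87.9 87.3] rect 215.5 178.5 29.1 11.2 63.4
top mark 0.86 [419.3 275.6]
top mark 0.64 [222.4 191.7]
```

```bash
python3 - <<'E'
from h import *
from scipy.spatial.transform import Rotation as Ro
np.set_printoptions(precision=1,suppress=True)
s=manip.observe();R=np.array(s["eef_rot"])
def T(j):
    j=np.radians(j);y=np.array([np.cos(j),np.sin(j),0]);z=np.array([0,0,-1.]);return np.c_[np.cross(y,z),y,z]
print("A",tool([520,120,290]),np.degrees(Ro.from_matrix(R.T@T(-69)).as_rotvec()))
a=T(-69)
for p in([432.8,-299.3,250],):print("B from A",a.T@(np.array(p)-[520,120,290]))
E
python3 -m jog '0 0 -20 0 5 0 255;0 0 -45 0 10 0 255' | head -1
```

```text
A [-133.2   11.8   15. ] [-0.  25.6 -0. ]
B from A [-231.7  360.2   40. ]
time: 32.15
```

```bash
python3 - <<'E'
from h import *
print(tool([520,120,290]).round(1),manip.observe()["ee_pos"].round(1))
E
```

```text
[-141.9   11.9   35.4] [652.3 183.5 285.9]
```

```bash
python3 -m jog '-40 3 8 0 5 0 255;-85 6 18 0 10 0 255;-125 10 30 0 15.6 0 255;-142 12 35 0 15.6 0 255;-142 12 35 0 15.6 0 255;-142 12 35 0 15.6 0 255'; python3 - <<'E'
from h import *
print(yawrow([432.8,-299.3,250],-112))
E
```

```text
time: 32.9
ee_pos: [520.6, 120.1, 291.4]
eef_rot: [[0.934, 0.358, 0.0], [0.358, -0.934, 0.001], [0.001, -0.001, -1.0]]
ft_force: [-0.1, 0.2, -2.4]
gripper_width: 29.7
grasp_force: 58.2
(array([-232.2,  360.1,   41. ]), np.float64(42.98), np.float64(-69.02), array([  6.9,   2.7,  74.2,   0. , 103.1,  75.9]))
```

```bash
python3 -m jog '-25 40 0 0 0 5 255;-58 90 5 0 0 11 255;-91 141 10 0 0 17 255;-124 192 15 0 0 23 255;-157 243 20 0 0 29 255;-190 294 30 0 0 35 255;-215 335 40 0 0 41 255;-232.2 360.1 41 0 0 43 255;-232.2 360.1 41 0 0 43 255;-232.2 360.1 41 0 0 43 255'; cat > tip.py <<'E'
from h import *
np.set_printoptions(precision=1,suppress=True)
s=manip.observe();e=np.array(s["ee_pos"]);print(e)
A={}
for c in("scene","top"):
    A[c]=np.mean([camera(c).astype(float) for _ in range(3)],0);cv2.imwrite(f"pics/tip_{c}.png",A[c])
    for r in mark_of(c,"screwdriver")[:4]:print(c,"mark",round(r["score"],2),np.array(r["at"]))
    for r in mark_of(c,"block_hole0")[:2]:print(c,"hole mark",round(r["score"],2),np.array(r["at"]),at_z(c,r["at"],80))
print("pred tip",proj("scene",e-[0,0,97]),"hole",proj("scene",[432.8,-299.3,80]))
w=A["scene"].max(2)
for z in(0,7,18,26,34,42):
    p=proj("scene",e+[0,0,z-97]);r=int(round(p[1]));c0=int(p[0]);print(z,"row",r,"predcol",p[0].round(1),"from",c0-7,w[r,c0-7:c0+8].astype(int))
E
python3 tip.py
```

```text
time: 34.15
ee_pos: [432.9, -299.5, 249.5]
eef_rot: [[0.927, -0.374, -0.001], [-0.374, -0.927, 0.002], [-0.001, -0.001, -1.0]]
ft_force: [-0.1, -0.2, -1.8]
gripper_width: 29.8
grasp_force: 58.5
[ 432.9 -299.5  249.5]
scene mark 0.88 [165.4 154.1]
scene mark 0.61 [196.1 154.4]
scene mark 0.55 [184.5 153.3]
scene hole mark 0.82 [190.9 171.3] [ 443.2 -295.1   80. ]
top mark 0.59 [418.2 275.3]
top mark 0.44 [389.  247.7]
top hole mark 0.89 [384.4 244.2] [ 434.9 -295.8   80. ]
pred tip [186.2 152.3] hole [190.4 168.3]
0 row 152 predcol 186.2 from 179 [151 151 150 150 146 133 111  95  88  81  90 129 150 155 156]
7 row 151 predcol 185.8 from 178 [149 150 150 150 147 125  97  85  82  83  85 124 147 141 150]
18 row 148 predcol 185.2 from 178 [ 86  86  70  76 100 117  94  84  82 116 140 146 148 149 149]
26 row 146 predcol 184.7 from 177 [113 126 134 107 107 112  90  81  83 101 139 151 152 151 151]
34 row 144 predcol 184.2 from 177 [147 153 153 146 134 105  82  82  84 124 144 149 150 151 151]
42 row 142 predcol 183.7 from 176 [111 136 124 120 136 129 104  88  79  93 134 148 150 149 149][ WARN:0@0.848] global loadsave.cpp:1063 imwrite_ Unsupported depth image for selected encoder is fallbacked to CV_8U.
```

```bash
python3 - <<'E'
from h import *
w=cv2.imread("pics/tip_scene.png").max(2).astype(int)
print("cols 182..192")
for r in range(147,159):print(r,w[r,182:193])
e=np.array([432.9,-299.5,249.5]);j=np.radians(68);b=np.array([np.cos(j),np.sin(j),0])
for z in(0,14):
    print(z,[proj("scene",e+[0,0,z-97]+s*9*b).round(1) for s in(-1,0,1)])
# same for block hole: dark ellipse centroid from the lifted-tool time is hidden; print now
print("hole rows 163..175 cols 183..198")
for r in range(163,176):print(r,w[r,183:199])
h=[432.8,-299.3,80];print([proj("scene",np.array(h)+[11.5*np.cos(a),11.5*np.sin(a),0]).round(1) for a in np.arange(4)*np.pi/2])
E
```

```text
cols 182..192
147 [139 132  96  85  92 135 149 151 151 151 151]
148 [100 118  95  84  83 116 141 146 148 149 149]
149 [112  95  83  83  84 116 131 129 140 145 147]
150 [142 111  86  82  87 105 122 145 142 129 146]
151 [148 125  97  86  83  83  85 124 147 141 150]
152 [150 146 133 112  95  88  81  90 129 150 156]
153 [152 152 151 148 142 129 107 110 139 152 155]
154 [152 152 152 152 151 150 147 135 126 133 144]
155 [152 152 152 152 152 153 152 151 148 137 124]
156 [151 151 151 151 151 151 151 151 151 150 148]
157 [149 148 148 147 146 147 146 145 145 145 144]
158 [141 141 140 139 137 137 136 134 135 134 132]
0 [array([183.6, 151. ]), array([186.2, 152.3]), array([188.9, 153.6])]
14 [array([182.8, 147.7]), array([185.4, 149. ]), array([188.1, 150.3])]
hole rows 163..175 cols 183..198
163 [139 137 133 131 131 130 130 131 131 132 133 132 130 130 131 134]
164 [139 137 134 133 134 134 132 131 131 132 133 132 130 129 132 135]
165 [138 139 138 140 141 138 135 131 129 128 132 132 130 130 132 135]
166 [139 142 143 143 139 121 112 104 100 100 121 130 130 130 132 135]
167 [143 146 144 141 119  94  86  85  85  85  95 119 128 130 132 134]
168 [146 148 144 129  95  79  79  81  83  83  84 102 123 130 132 134]
169 [149 149 144 127  90  76  79  83  84  83  86 110 125 130 132 134]
170 [151 151 145 128  93  78  81  85  87  90  99 122 129 130 132 135]
171 [151 151 147 140 117  93  87  90  95 110 128 132 130 130 133 134]
172 [151 148 144 141 136 133 127 126 134 139 141 136 131 130 133 135]
173 [149 139 131 126 105 105 127 139 143 144 144 138 132 131 133 134]
174 [142 148 144 138 104  76  89 127 142 144 144 140 134 132 132 134]
175 [132 146 143 136 102  70  68  98 133 144 145 141 135 133 133 134]
[array([189.4, 171.4]), array([194.2, 168.8]), array([191.3, 165.3]), array([186.5, 167.9])]
```

Tip and hole both match their predictions within 0.3 px, so I'll lower the driver into the hole by feel.

```bash
python3 -m jog '0 0 30 0 0 0 255;0 0 55 0 0 0 255;0 0 65 0 0 0 255;0 0 72 0 0 0 255;0 0 78 0 0 0 255;0 0 84 0 0 0 255;0 0 84 0 0 0 255';python3 w.py; python3 -m jog '0 0 8 0 0 0 255;0 0 16 0 0 0 255;0 0 20 0 0 0 255;0 0 20 0 0 0 255'; python3 w.py
```

```text
time: 35.52
ee_pos: [431.9, -299.3, 165.6]
eef_rot: [[0.927, -0.375, -0.001], [-0.375, -0.927, 0.001], [-0.001, -0.001, -1.0]]
ft_force: [-0.2, 0.2, -2.4]
gripper_width: 29.8
grasp_force: 58.5
jaw -112.03 tau [ 0.025 -0.04  -0.026] F [-0.2  0.2 -2.4]
time: 36.02
ee_pos: [431.7, -299.2, 145.1]
eef_rot: [[0.927, -0.375, -0.001], [-0.375, -0.927, 0.001], [-0.002, -0.001, -1.0]]
ft_force: [-0.4, -0.9, -1.8]
gripper_width: 30.0
grasp_force: 58.5
jaw -112.03 tau [-0.031 -0.024 -0.021] F [-0.4 -0.9 -1.8]
```

```bash
python3 -m jog '1 -0.3 8 0 0 0 255;1 -0.3 14 0 0 0 255;1 -0.3 18 0 0 0 255;1 -0.3 21 0 0 0 255;1 -0.3 23 0 0 0 255;1 -0.3 23 0 0 0 255';python3 w.py; python3 -m jog '0 0 2 0 0 0 255;0 0 4 0 0 0 255;0 0 4 0 0 0 255'; python3 w.py
```

```text
time: 36.78
ee_pos: [433.0, -299.5, 122.8]
eef_rot: [[0.927, -0.375, -0.001], [-0.375, -0.927, 0.001], [-0.001, -0.0, -1.0]]
ft_force: [-0.2, -0.2, -2.3]
gripper_width: 29.9
grasp_force: 58.5
jaw -112.02 tau [ 0.01  -0.021  0.055] F [-0.2 -0.2 -2.3]
time: 37.15
ee_pos: [432.9, -299.4, 118.6]
eef_rot: [[0.927, -0.375, -0.001], [-0.375, -0.927, 0.001], [-0.001, -0.001, -1.0]]
ft_force: [-0.1, 0.1, -2.4]
gripper_width: 29.9
grasp_force: 58.5
jaw -112.03 tau [-0.018 -0.039  0.004] F [-0.1  0.1 -2.4]
```

The collar has gone in without force. I'll lower the rest until the handle meets the block.

```bash
python3 -m jog '0 0 4 0 0 0 255;0 0 8 0 0 0 255;0 0 11 0 0 0 255;0 0 11 0 0 0 255';python3 w.py; python3 -m jog '0 0 1 0 0 0 255;0 0 2 0 0 0 255;0 0 2 0 0 0 255'; python3 w.py
```

```text
time: 37.65
ee_pos: [432.8, -299.3, 107.3]
eef_rot: [[0.927, -0.375, -0.001], [-0.375, -0.927, 0.001], [-0.002, -0.001, -1.0]]
ft_force: [0.5, -0.4, -2.0]
gripper_width: 29.6
grasp_force: 58.5
jaw -112.03 tau [ 0.044 -0.011 -0.01 ] F [ 0.5 -0.4 -2. ]
time: 38.02
ee_pos: [433.0, -299.5, 105.8]
eef_rot: [[0.927, -0.375, -0.0], [-0.375, -0.927, 0.001], [-0.001, -0.0, -1.0]]
ft_force: [0.4, 0.6, -2.3]
gripper_width: 30.2
grasp_force: 58.5
jaw -112.02 tau [-0.008 -0.066  0.042] F [ 0.4  0.6 -2.3]
```

```bash
python3 -m jog '0 0 1 0 0 0 255;0 0 1.5 0 0 0 255;0 0 1.5 0 0 0 255'; python3 -m jog '0 0 1 0 0 0 255;0 0 1.5 0 0 0 255;0 0 1.5 0 0 0 255'
```

```text
time: 38.4
ee_pos: [433.0, -299.5, 104.5]
eef_rot: [[0.927, -0.375, -0.0], [-0.375, -0.927, 0.0], [-0.0, -0.0, -1.0]]
ft_force: [0.4, -0.3, -1.1]
gripper_width: 29.7
grasp_force: 58.7
time: 38.78
ee_pos: [433.2, -299.7, 104.4]
eef_rot: [[0.927, -0.375, 0.0], [-0.375, -0.927, -0.0], [0.0, 0.0, -1.0]]
ft_force: [-2.0, 1.9, 6.6]
gripper_width: 30.0
grasp_force: 59.4
```

It is seated, with contact at z 104.4. Release and rise.

```bash
python3 -m jog '0 0 -1 0 0 0 255;0 0 -1 0 0 0 100;0 0 -1 0 0 0 60;0 0 -1 0 0 0 60;0 0 -1 0 0 0 60;0 0 -20 0 0 0 60;0 0 -60 0 0 0 60;0 0 -120 0 0 0 60;0 0 -150 0 0 0 60;40 -40 -160 0 0 0 60;80 -90 -160 0 0 0 60;80 -90 -160 0 0 0 60'; python3 - <<'E'
from h import *
np.set_printoptions(precision=1,suppress=True)
for c in("scene","top"):
    im=camera(c)
    for r in regions_of(c,"screwdriver")[:5]:
        m=r["region"];print(c,round(r["score"],2),np.array(r["bbox"]),m.sum(),im[m].mean(0))
    for q in("cup_on_top","cup","jam_jar","bowl","plate"):
        for r in mark_of(c,q)[:1]:print(c,q,np.array(r["at"]),round(r["score"],2))
im=np.mean([camera("scene").astype(float) for _ in range(2)],0).max(2)
print("seam",[round(im[200:222,k][np.argmax(im[200:222,k]>190)+1:].min()) for k in(304,308,312,316,320,324,368,372)])
E
python3 cam.py; python3 fit.py | sort -k2 | head -4
```

```text
time: 40.28
ee_pos: [543.6, -243.8, 261.5]
eef_rot: [[0.929, -0.37, -0.001], [-0.37, -0.929, 0.002], [-0.002, -0.002, -1.0]]
ft_force: [0.2, -0.1, -0.3]
gripper_width: 65.3
grasp_force: 0.0
scene 0.65 [134.3 128.2 166.  154.6] 261 [127.8  56.7 109.4]
scene 0.63 [180.6 151.5 196.2 172.3] 243 [31.8 33.4 36.2]
scene 0.61 [411.6 258.6 438.8 290.9] 737 [127.9 133.4 138.1]
scene 0.38 [156.  137.2 185.8 147.6] 54 [82.1 41.7 70.9]
scene cup_on_top [320.  254.1] 0.64
scene cup [421.3 283.4] 0.62
scene jam_jar [415.6 240.4] 0.78
scene bowl [192.2 184. ] 0.45
scene plate [383.8 179. ] 0.7
top 0.66 [380.8 240.6 399.2 253.6] 174 [ 95.5  97.  103.8]
top 0.63 [420.7 275.3 460.5 306.2] 320 [172.5  92.6 145.2]
top 0.61 [407.7 286.3 434.3 303.8] 260 [179.5  98.  151.7]
top cup [379.6 246.2] 0.62
top jam_jar [163.4 219.7] 0.98
top bowl [376.1 147.2] 0.55
top plate [192.7 286.8] 0.76
top disc 562.6 149.7 bg 220.17366 disc 166.59807 slot c 562.0 150.5 ang -64.77 [2.03011999 8.01453033]
scene disc 562.9 147.9 bg 201.82716 disc 147.03615 slot c 563.0 149.1 ang -65.91 [2.02093053 8.72548683]
-30 1.117 [ 408.2 -272.5] -10.6 [-1.6  0.  -1.9 -1. ] [0.546 0.549]
-45 1.121 [ 406.8 -275.4] -11.3 [-2.5 -0.4 -0.7 -0.8] [0.558 0.541]
30 1.122 [ 405.3 -276.2] 79.0 [-1.8  0.1 -1.   0.4] [0.572 0.537]
-15 1.122 [ 407.3 -274.4] -12.5 [-1.6  0.  -0.7 -0.1] [0.562 0.55 ]Traceback (most recent call last):
  File "<stdin>", line 10, in <module>
    return umr_minimum(a, axis, None, out, keepdims, initial, where)
ValueError: zero-size array to reduction operation minimum which has no identity
[ WARN:0@0.906] global loadsave.cpp:1063 imwrite_ Unsupported depth image for selected encoder is fallbacked to CV_8U.
```

The driver is back in place: its bboxes match the start. The slot reads about -65°, less than I turned it to, so I'll check the seam and whether the cam slipped back.

```bash
python3 - <<'E'
from h import *
a,b=[at_z("scene",p,90) for p in((334.75,225),(346.6,222.75))];d=b-a;print("o1 slot angle",np.degrees(np.arctan2(d[1],d[0])))
f=cv2.imread("pics/f.png").max(2).astype(float)
im=np.mean([camera("scene").astype(float) for _ in range(4)],0).max(2)
s0=cv2.imread("pics/tip_scene.png").max(2).astype(float)
# seam profile along world x at several y, averaged; seam at cupboard front edge z=90
def prof(w):
    xs=np.arange(498,546,2.);P=[]
    for y in list(range(65,110,3))+list(range(195,235,3)):
        q=np.array([proj("scene",[x,y,90]) for x in xs],np.float32);P.append(cv2.remap(w.astype(np.float32),q[None,:,0],q[None,:,1],cv2.INTER_LINEAR)[0])
    return np.mean(P,0).astype(int)
print(np.arange(498,546,2))
for n,w in(("jaw-58",f),("lift",s0),("now",im)):print(n,prof(w))
s=manip.observe();print(s["time"],s["ee_pos"])
E
```

```text
o1 slot angle 110.71089152328197
[498 500 502 504 506 508 510 512 514 516 518 520 522 524 526 528 530 532
 534 536 538 540 542 544]
jaw-58 [154 154 153 153 153 154 161 177 193 200 202 202 202 200 194 185 187 195
 199 200 200 200 200 200]
lift [151 150 150 150 149 149 152 162 179 192 197 198 198 198 198 198 197 196
 196 196 196 196 196 196]
now [152 152 152 152 151 151 154 164 181 194 199 201 201 201 201 200 199 199
 198 199 199 198 198 199]
41.675 [ 540.98252991 -246.16056725  262.81686779]
```

With averaging over many lines the seam shows no dip at all. At jaw -58° the dip was about 15 grey levels, and a 0.4 mm gap would give about 8, so the panel is home with the cam at about 1.13 rad. The driver is seated where it started. I'm handing in.

```bash
python3 -c "
from cell import job
print(job.sign_off())"
```

```text
the job is handed in; nothing more can be done
None
```

I handed the job in at about 42 s with no verdict returned: by my own measurements the panel is flush (cam about 1.13 rad) and the screwdriver is back upright, fully down in its hole. Four slips: a mistyped row let go of the driver in the slot, so it tipped and I had to regrasp it; the cam may have slipped back a few degrees then; torque peaked near 0.31 Nm against the advised 0.25; and I viewed 11 pictures, one over the limit.

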